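# Wring a gauge block stack on the analyser's nest

### The job

Build the height reference stack for the analyser: seat the aluminium carrier flat and square in the pocket of the grey nest, then wring on every white ceramic gauge block on the bench, in any order, one on top of another, and last of all the steel weight with the grip bar. Wring means: lay each block (and the weight) flat on the stack with its end a good 2 to 5 cm short of the upright steel stop, then slide it along, face on face, until its end meets the stop, never lowering or lifting it straight on or off over its final place. At the end all blocks and the weight lie flat, end against the stop, in line with the nest and with one another; leave the bottle, canister and tube rack alone.

Things in the scene. Friction and masses are not known exactly. Their poses are not given: they have to be found in the camera images.
- nest: grey fixed slab 180 x 120 x 20 mm; origin on the bench under its pocket's centre, x towards the stop, z up. Pocket in its top: 117 x 65 mm (x, y), 8 mm deep, floor at z = 12. At the pocket's +x end a rigid steel stop, 40 mm wide (y), 12 thick, top at z = 104, its face at x = +58.5 mm, flush with the pocket's end wall; behind it a rib to x = +92 mm
- pocket (a point): centre of the pocket's floor, 12 mm above the bench; axes as the nest's
- home (a point): where the underside centre of the first block comes to lie, its end at the stop: 50 mm before the stop's face, 8.5 mm in +x from the pocket's centre, on top of the seated carrier, 34 mm above the bench; axes as the nest's. Each further layer, the weight too, lies straight above, 15 mm higher per block
- carrier: plain grey aluminium plate 110 x 62 x 22 mm (x, y, z), 0.39 kg; origin at the centre of its underside, x along its length, either way round fits: in the pocket it has 3.5 mm of play at each end, 1.5 mm at each side; seated, it stands 14 mm above the nest's top
- weight: steel weight, about 0.6 kg: dark plate 100 x 52 x 16 mm (x, y, z) with a bright upright grip bar along x on its middle, 60 x 18 mm (x, y), from 16 to 46 mm above the underside; origin at the centre of its underside, z up; either way round will do
- block0: a white ceramic gauge block, a flat slab 100 x 52 x 15 mm (x, y, z); about 0.22 kg; origin at the centre of its underside, z up out of its upper face, x along its length. All gauge blocks are alike and either way round will do; three or four are there, the state gives None for absent ones
- block1: a white ceramic gauge block, a flat slab 100 x 52 x 15 mm (x, y, z); about 0.22 kg; origin at the centre of its underside, z up out of its upper face, x along its length. All gauge blocks are alike and either way round will do; three or four are there, the state gives None for absent ones
- block2: a white ceramic gauge block, a flat slab 100 x 52 x 15 mm (x, y, z); about 0.22 kg; origin at the centre of its underside, z up out of its upper face, x along its length. All gauge blocks are alike and either way round will do; three or four are there, the state gives None for absent ones
- block3: a white ceramic gauge block, a flat slab 100 x 52 x 15 mm (x, y, z); about 0.22 kg; origin at the centre of its underside, z up out of its upper face, x along its length. All gauge blocks are alike and either way round will do; three or four are there, the state gives None for absent ones
- bottle: bystander: white bottle with green cap, 68 mm across, 130 mm tall, origin under its centre; leave alone
- canister: bystander: white jar with blue label, 56 mm across, 120 mm tall, origin under its centre; leave alone
- rack: bystander: white rack of green-capped tubes, 90 x 160 mm (x, y), 62 mm tall, origin under its centre; leave alone

How it is judged:
On the way, in this order (a step that is already met when the one before it is completed fails the run):
1. the carrier is seated flat and square in the pocket (z of carrier in the frame of pocket between -0.002 and 0.0015 m and horizontal distance between carrier and pocket below 0.0055 m and angle between the x axis of carrier and the x axis of nest, either way round below 0.05 rad and angle between carrier's own z axis and vertical below 0.02 rad), for 0.2 s.
2. every gauge block present is wrung onto the stack, its end at the stop (all of step 1 and x of block0 in the frame of home between -0.003 and 0.003 m and y of block0 in the frame of home between -0.005 and 0.005 m and angle between the x axis of each of block0, block1, block2, block3 and the x axis of nest, either way round below 0.06 rad and angle between each of block0, block1, block2, block3's own z axis and vertical below 0.035 rad and z of block0 in the frame of home between -0.003 and 0.064 m and x of block1 in the frame of home between -0.003 and 0.003 m and y of block1 in the frame of home between -0.005 and 0.005 m and z of block1 in the frame of home between -0.003 and 0.064 m and x of block2 in the frame of home between -0.003 and 0.003 m and y of block2 in the frame of home between -0.005 and 0.005 m and z of block2 in the frame of home between -0.003 and 0.064 m and x of block3 in the frame of home between -0.003 and 0.003 m and y of block3 in the frame of home between -0.005 and 0.005 m and z of block3 in the frame of home between -0.003 and 0.064 m), for 0.2 s.
3. the weight is wrung on top, its end at the stop (x of weight in the frame of home between -0.003 and 0.003 m and y of weight in the frame of home between -0.005 and 0.005 m and angle between the x axis of weight and the x axis of nest, either way round below 0.06 rad and angle between weight's own z axis and vertical below 0.035 rad and z of weight in the frame of home between -0.003 and 0.064 m and z of weight in the frame of block0 above 0.012 m and z of weight in the frame of block1 above 0.012 m and z of weight in the frame of block2 above 0.012 m and z of weight in the frame of block3 above 0.012 m), for 0.2 s.
At the end, for the whole second after the job is handed in: Carrier seated in the pocket (1.5 mm in height, 5.5 mm, 0.05 rad); every present block and, above them, the weight stacked on it, each within 3 mm of the stop position, 5 mm sideways, 0.06 rad of square, 0.035 rad of level; all at rest (all of step 2 and all of step 3 and linear speed of each of carrier, weight, block0, block1, block2, block3 below 0.02 m/s); the robot touches nothing.
It fails at once if a block or the weight is lowered or lifted, out of face contact, within 12 mm of its final place over the stack (up to 72 mm above the carrier) instead of being slid ((horizontal distance between block0 and home below 0.012 m and (z of block0 in the frame of home between 0.0045 and 0.0105 m or z of block0 in the frame of home between 0.0195 and 0.0255 m or z of block0 in the frame of home between 0.0345 and 0.0405 m or z of block0 in the frame of home between 0.0495 and 0.0555 m or z of block0 in the frame of home between 0.0645 and 0.072 m)) or (horizontal distance between block1 and home below 0.012 m and (z of block1 in the frame of home between 0.0045 and 0.0105 m or z of block1 in the frame of home between 0.0195 and 0.0255 m or z of block1 in the frame of home between 0.0345 and 0.0405 m or z of block1 in the frame of home between 0.0495 and 0.0555 m or z of block1 in the frame of home between 0.0645 and 0.072 m)) or (horizontal distance between block2 and home below 0.012 m and (z of block2 in the frame of home between 0.0045 and 0.0105 m or z of block2 in the frame of home between 0.0195 and 0.0255 m or z of block2 in the frame of home between 0.0345 and 0.0405 m or z of block2 in the frame of home between 0.0495 and 0.0555 m or z of block2 in the frame of home between 0.0645 and 0.072 m)) or (horizontal distance between block3 and home below 0.012 m and (z of block3 in the frame of home between 0.0045 and 0.0105 m or z of block3 in the frame of home between 0.0195 and 0.0255 m or z of block3 in the frame of home between 0.0345 and 0.0405 m or z of block3 in the frame of home between 0.0495 and 0.0555 m or z of block3 in the frame of home between 0.0645 and 0.072 m)) or (horizontal distance between weight and home below 0.012 m and (z of weight in the frame of home between 0.0045 and 0.0105 m or z of weight in the frame of home between 0.0195 and 0.0255 m or z of weight in the frame of home between 0.0345 and 0.0405 m or z of weight in the frame of home between 0.0495 and 0.0555 m or z of weight in the frame of home between 0.0645 and 0.072 m))).
It fails at once if a bystander (bottle, canister, tube rack) is moved more than 25 mm (distance of any of bottle, canister, rack from where it was at the start of the episode above 0.025 m).
Of block0, block1, block2, block3 only 3 to 4 are there at a start; the rules pass over those that are not, and their reading is None.
At some moment in a run one of weight may be knocked a few centimetres aside while the robot is not near it.
Once in a run the grip may slacken for a moment while it holds something.
It also fails if it takes over 200 s, if anything falls off the work surface, if the arm or the gripper's body presses on something with over 40 N, if the wrist force passes 120 N, or if a joint passes its speed limit or range.

### The arm

A 6-joint arm with a two-finger parallel gripper is mounted at the origin on the work surface. World frame = base frame: x ahead of the robot, y to its left, z up, the work surface at z = 0. Lengths are in m, angles in rad, forces in N, time in s.
With the tool pointing down it reaches from about 0.3 to 0.775 m from the base axis. Payload 14.6 kg.
Tool frame: the origin (TCP) lies on the centre line of the jaws, within the pads' length; the fingertips stand 19 mm ahead of it and the grasp point (between the pads) is the TCP (ctrl.tip_reach is the distance from the TCP to the fingertips, in m); x points along the fingers, y is the direction in which the jaws open and shut, and the axes are right-handed (so a half turn about x gives the same grasp; the last joint's range is limited). The gripper opens to 94 mm and grips with 3 to 60 N. Pads are 16 mm wide; open, the fingers measure 119 mm over their backs; the gripper's body (75 mm by 177 mm) begins 78 mm behind the grasp point.
Start: joints at [1.201, 0.3, 1.521, -0, 1.321, -0.067], TCP at [0.164, 0.525, 0.224] pointing down, gripper open.
Joint ranges: [-3.03, 3.03], [-0.79, 2.21], [0.23, 2.52], [-1.04, 4.18], [0, 3.07], [-2.55, 2.55]. Speed limits (rad/s): [2.22, 2.22, 2.57, 3.14, 3.14, 3.14].

### API

Orientations are given as [roll, pitch, yaw] about the fixed x, y, z axes, in that order (R = Rz(yaw) Ry(pitch) Rx(roll)).
In Python, from station import ctrl, optics, models gives the robot as it stands. The module is installed in compiled form; this text tells all that it offers.
- The arm moves only by the tool arm_command, never from a script. Its argument "deltas" is a list of rows, each an object with "translation": the shift along the tool's x, y, z in units of 25 mm (1.0 is 25 mm), a list of three; "turn": the turn, a rotation vector about the tool's x, y, z in units of 5 degrees (1.0 is 5 degrees), a list of three. In form: [{"translation": [x, y, z], "turn": [rx, ry, rz]}, ...]. A call has 1 to 12 rows; each row is the pose to reach, as a shift and turn from the pose commanded when the call began, along the tool's axes at that moment; what a row does not reach only later rows make up. A row lasts 1/12 s, in which the tool goes at most 41.7 mm and 7.16 degrees, less where a joint would pass 70% of its speed; a pose out of reach is approached as far as the arm can. A call with a gripper value outside its range is refused whole. "gripper" is the finger opening in mm, from 0 to 94, set as the call begins (left out, the last holds). The fingers move at their own pace and stop on an object; "force" is the grip in N (left out, the last holds). Time passes only in rows, so rows that repeat a pose let the fingers close. It gives the time, the measured TCP pose, the force and the opening at its end, in the units of the state.
- ctrl.get_obs(): the state, without advancing time (a new reading comes with each control period).
- optics.camera(name): name is "side" or "top" or "wrist"; returns the picture (400x640x3 uint8, red, green, blue); there is no depth.
- optics.get_calibration(name): a dict with "K" (3x3 intrinsics, pixels), "k1" (the pictures are not rectified: a ray, as slopes to the right and down, at radius r is drawn at 1 + k1 r^2 times it, then the intrinsics apply), "origin" and "orientation" of the camera in the world. Camera axes: x right, y down, z forward; pixel columns grow to the right and rows downward; lengths in m; the calibration is good to about 2 mm. A picture is of the moment at which its call begins: read the wrist's pose just before it. get_calibration takes no time and is no camera call; for the wrist camera it gives the pose at the moment of the call.
- ctrl.hand_in(): hands the job in, once; it reports no verdict.
Trained networks look in the newest picture that a camera, given by its name, has taken for a name from the list of things; names that differ only in an ending like _2 or _b are one class to them, and where a whole thing is asked for, a point or a joint stands for the part that bears it (a point fixed in the world has none). Each returns a list of dicts, best first, with "score" (0 to 1); they miss things now and then, are a little off and sometimes report something else, mostly with a low value. They report only what shows in the picture. A call takes as long as a camera call.
- models.look_for(target, camera): "box" ([left, top, right, bottom] in pixels, round what is visible of it).
- models.cut_out(target, camera): "pixels" (400x640 bool, what is visible of it) and "box" ([left, top, right, bottom] in pixels, round what is visible of it).
- models.mark_of(target, camera): "at" ([column, row] in pixels: a listed point, or the origin of a listed thing).
The state is a dict: "time_s": time; "qpos": joint angles; "joint_vel": joint speeds; "tau": joint torques, N m; "ee_pos": TCP position; "eef_rot": TCP orientation; "force": force on the tool from outside, world axes, zero at the start; "moment": the same for the moment, N m; "grip_width": finger opening in m.
Only numpy, scipy, OpenCV 4.12 (cv2) and the standard library are available. Lean on these libraries where they do the work, as an engineer would, in place of code of your own. Each camera call takes 0.05 s, during which the arm holds its last target.

## Working session

There is one attempt and no reset: what is moved stays moved. The work goes in short steps, Python scripts to look and compute and a tool call to move; the robot and the scene stay as the last step left them, time stands still between calls to the robot, and variables do not carry over. Pictures are saved under pics/ and viewed, and the job is handed in when it is done.

Besides the shell and the picture viewer there is one more tool, called as name(argument=value, ...), one argument or row to a line, values as JSON. arm_command: Moves the arm, as the interface text tells. Its arguments: {"type":"object","properties":{"deltas":{"type":"array"},"gripper":{"type":"number"},"force":{"type":"number"}},"required":["deltas"]}

```bash
mkdir -p pics; ls
python3 - <<'E'
from station import ctrl, optics, models
import cv2, json
o=ctrl.get_obs(); print(o, ctrl.tip_reach)
for n in ["side","top","wrist"]:
    c=optics.get_calibration(n); print(n,c)
    im=optics.camera(n); cv2.imwrite(f"pics/a_{n}.png",im[:,:,::-1])
E
```

```text
pics
{'time_s': 0.0, 'qpos': array([ 1.20139101e+00,  3.00478380e-01,  1.52160346e+00,  2.41427265e-06,
        1.32069594e+00, -6.65886803e-02]), 'joint_vel': array([-0.0008906 ,  0.00014933, -0.00030066, -0.0006101 , -0.00080851,
       -0.00043044]), 'tau': array([ 1.21761304e-04, -5.31815600e+01, -3.52730441e+01,  7.07505690e-02,
        2.44396337e-02, -5.34458502e-05]), 'ee_pos': array([0.16392158, 0.52474353, 0.22387286]), 'eef_rot': array([-1.63935818,  1.5696112 , -1.94217542]), 'force': array([ 0.0672392 , -0.38002567,  0.30055596]), 'moment': array([0.01391369, 0.04767041, 0.03944533]), 'grip_width': 0.09406648291532477} 0.019
side {'K': array([[478.71931864,   0.        , 320.47405109],
       [  0.        , 478.71931864, 199.80520025],
       [  0.        ,   0.        ,   1.        ]]), 'k1': -0.14414478050369758, 'origin': array([ 0.22241858, -0.82174052,  0.65335254]), 'orientation': array([-2.15757919,  0.02003787, -0.45683506])}
top {'K': array([[421.59010803,   0.        , 323.23545218],
       [  0.        , 421.59010803, 200.58504378],
       [  0.        ,   0.        ,   1.        ]]), 'k1': -0.03442016309424968, 'origin': array([0.52722489, 0.0174266 , 1.05009724]), 'orientation': array([-3.07557004, -0.0049481 , -1.57577007])}
wrist {'K': array([[289.57308922,   0.        , 316.73870182],
       [  0.        , 289.57308922, 199.57743099],
       [  0.        ,   0.        ,   1.        ]]), 'k1': -0.043590712262998994, 'origin': array([0.0944818 , 0.54548561, 0.38384038]), 'orientation': array([2.88717387e+00, 8.10226465e-04, 1.26685490e+00])}
```

View pics/a_top.png

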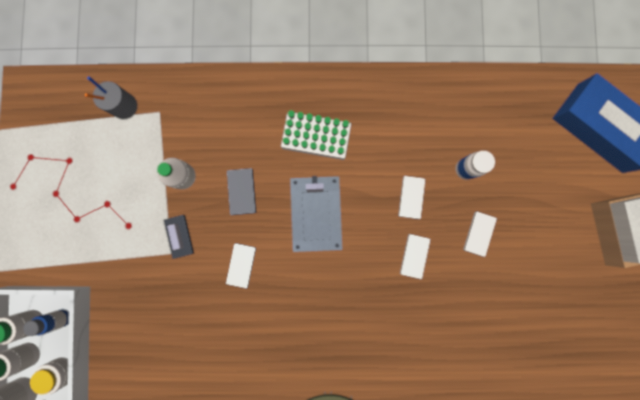

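View pics/a_side.png

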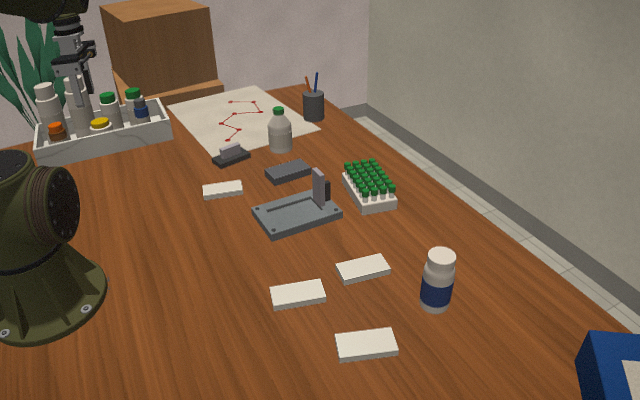

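View pics/a_wrist.png

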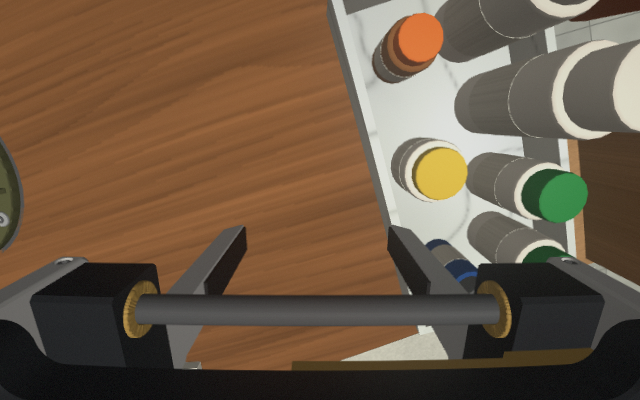

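```bash
cat > h.py <<'E'
import numpy as np, cv2
from scipy.spatial.transform import Rotation as R
from scipy.optimize import minimize
from station import ctrl, optics, models
def cal(n):
    c=optics.get_calibration(n); c['R']=R.from_euler('xyz',c['orientation']).as_matrix(); return c
def proj(c,P):
    p=(np.atleast_2d(P)-c['origin'])@c['R']; s=p[:,:2]/p[:,2:]
    s=s*(1+c['k1']*(s**2).sum(1,keepdims=True))
    return s*c['K'][[0,1],[0,1]]+c['K'][:2,2]
def ray(c,uv):
    d=(np.atleast_2d(uv)-c['K'][:2,2])/c['K'][[0,1],[0,1]]; s=d.copy()
    for _ in range(20): s=d/(1+c['k1']*(s**2).sum(1,keepdims=True))
    return np.c_[s,np.ones(len(s))]@c['R'].T
def onz(c,uv,z):
    d=ray(c,uv); return c['origin']+d*((z-c['origin'][2])/d[:,2])[:,None]
def box(lx,ly,z0,z1,x0=0,y0=0):
    return np.array([[x0+a*lx/2,y0+b*ly/2,z] for a in(-1,1) for b in(-1,1) for z in(z0,z1)])
MOD={'block':[box(.1,.052,0,.015)],'carrier':[box(.11,.062,0,.022)],
 'weight':[box(.1,.052,0,.016),box(.06,.018,.016,.046)],
 'nest':[box(.18,.12,0,.02),box(.012,.04,.02,.104,.0645)]}
def place(m,p):
    x,y,yaw,z=p; return m@R.from_euler('z',yaw).as_matrix().T+[x,y,z]
def sil(c,mods,p,up=4):
    im=np.zeros((400*1,640*1),np.uint8)
    for m in mods:
        h=cv2.convexHull(proj(c,place(m,p)).astype(np.float32))
        cv2.fillConvexPoly(im,np.round(h*256).astype(np.int32),255,cv2.LINE_AA,8)
    return im.astype(np.float32)/255
def fit(mods,views,p0,zfree=True,sc=None):
    """views: list of (cal,mask)"""
    def cost(q):
        p=np.r_[q,p0[3]] if not zfree else q
        return sum(np.abs(cv2.GaussianBlur(sil(c,mods,p)-m,(0,0),1)).sum()/max(m.sum(),1) for c,m in views)
    q0=np.array(p0 if zfree else p0[:3],float); best=None
    for s in (1,.3):
        d=np.array([.01,.01,.1,.008])[:len(q0)]*s
        sim=np.vstack([q0]+[q0+np.eye(len(q0))[i]*d[i] for i in range(len(q0))])
        r=minimize(cost,q0,method='Nelder-Mead',options=dict(initial_simplex=sim,xatol=1e-5,fatol=1e-5,maxiter=300)); q0=r.x
    return q0,r.fun
def tool():
    o=ctrl.get_obs(); return o['ee_pos'],R.from_euler('xyz',o['eef_rot']).as_matrix(),o
def goto(pos,yaw,frm=None):
    """tool down, jaw axis (tool y) at world angle yaw (mod pi). prints delta units"""
    p,M,o=tool()
    if frm is not None: p=np.array(frm)
    best=None
    for k in(0,1,-1):
        y=np.array([np.cos(yaw+k*np.pi),np.sin(yaw+k*np.pi),0]); x=np.array([0,0,-1.])
        T=np.c_[x,y,np.cross(x,y)]; rv=R.from_matrix(M.T@T).as_rotvec()
        if best is None or np.linalg.norm(rv)<np.linalg.norm(best): best=rv
    t=M.T@(np.array(pos)-p)/.025
    print('t',np.round(t,3).tolist(),'turn',np.round(np.degrees(best)/5,2).tolist(),'rows>=',round(max(np.linalg.norm(t)*25/41.7,np.linalg.norm(np.degrees(best))/7.16),1))
def st():
    p,M,o=tool(); print('t',round(o['time_s'],2),'pos',np.round(p,4),'jaw',np.round(M[:,1],3),'down',np.round(M[:,0],3),'F',np.round(o['force'],1),'w',round(o['grip_width'],4),'q6',np.round(o['qpos'],2))
E
cat > s1.py <<'E'
from h import *
import pickle
D={}
for n in('top','side'):
    im=optics.camera(n); 
    for t in['block0','carrier','weight','nest']:
        D[n,t]=models.cut_out(t,n); print(n,t,[(round(d['score'],2),np.round(d['box']).astype(int).tolist(),int(d['pixels'].sum())) for d in D[n,t]])
    for t in['pocket','home']: print(n,t,models.mark_of(t,n))
pickle.dump(D,open('D.pkl','wb'))
E
python3 s1.py
```

```text
top block0 [(0.81, [399, 235, 428, 275], 827), (0.75, [400, 176, 422, 216], 858), (0.72, [227, 242, 255, 288], 964), (0.72, [462, 210, 496, 253], 936)]
top carrier [(0.62, [226, 169, 256, 214], 1200), (0.47, [403, 235, 424, 277], 916)]
top weight [(0.89, [165, 213, 191, 261], 863)]
top nest [(0.87, [288, 172, 342, 250], 3590)]
top pocket [{'at': [316.3, 215.2], 'score': 0.7}]
top home [{'at': [315.5, 210.1], 'score': 0.78}]
side block0 [(0.89, [333, 327, 398, 362], 1708), (0.75, [271, 280, 327, 310], 1332), (0.74, [336, 256, 389, 284], 1130), (0.62, [200, 181, 242, 201], 570)]
side carrier [(0.93, [266, 159, 309, 185], 757)]
side weight [(0.75, [211, 142, 251, 168], 591)]
side nest [(0.77, [250, 166, 342, 244], 3214), (0.54, [342, 158, 397, 214], 2213)]
side pocket [{'at': [295.5, 210.9], 'score': 0.72}]
side home [{'at': [294.5, 203.6], 'score': 0.81}]
```

```bash
cat > s2.py <<'E'
from h import *
import pickle
D=pickle.load(open('D.pkl','rb')); ct,cs=cal('top'),cal('side')
def ctr(m): 
    y,x=np.nonzero(m); return [x.mean(),y.mean()]
items=[('block',i) for i in range(4)]+[('carrier',0),('weight',0),('nest',0)]
res={}
for t,i in items:
    key='block0' if t=='block' else t
    m=D['top',key][i]['pixels'].astype(np.float32)
    h={'block':.01,'carrier':.015,'weight':.015,'nest':.01}[t]
    P=onz(ct,ctr(m),h)[0]
    r=cv2.minAreaRect(np.argwhere(m>0)[:,::-1].astype(np.float32)); b=cv2.boxPoints(r); e=max([b[1]-b[0],b[2]-b[1]],key=np.linalg.norm)
    w=onz(ct,np.array([ctr(m),np.array(ctr(m))+e]),h); yaw=np.arctan2(*(w[1]-w[0])[[1,0]]); yaw=(yaw+np.pi/2)%np.pi-np.pi/2
    # side match
    pr=proj(cs,P)[0]; sm=min((d['pixels'].astype(np.float32) for d in D['side',key]),key=lambda q:np.linalg.norm(np.array(ctr(q))-pr))
    p0=[P[0],P[1],yaw,0.]
    a,f=fit(MOD[t],[(ct,m),(cs,sm)],p0); b_,f2=fit(MOD[t],[(ct,m),(cs,sm)],p0,False); c_,f3=fit(MOD[t],[(ct,m)],p0,False)
    print(t,i,'init',np.round(p0,3),'2view',np.round(a,4),round(f,3),'z=0',np.round(b_,4),round(f2,3),'top',np.round(c_,4),round(f3,3))
# marks
def tri(u,v):
    a=ray(ct,u)[0];b=ray(cs,v)[0]; A=np.c_[a,-b]; s=np.linalg.lstsq(A,cs['origin']-ct['origin'],rcond=None)[0]
    p,q=ct['origin']+s[0]*a,cs['origin']+s[1]*b; return (p+q)/2,np.linalg.norm(p-q)
print(tri([316.3,215.2],[295.5,210.9]),tri([315.5,210.1],[294.5,203.6]))
E
python3 s2.py
```

```text
block 0 init [ 0.46  -0.212 -0.265  0.   ] 2view [ 0.4587 -0.2103 -0.241  -0.0032] 0.289 z=0 [ 0.4585 -0.2114 -0.2499] 0.306 top [ 0.4579 -0.2111 -0.2837] 0.215
block 1 init [ 0.605 -0.207 -0.144  0.   ] 2view [ 0.6047 -0.2066 -0.1823 -0.0018] 0.269 z=0 [ 0.6047 -0.2061 -0.1814] 0.274 top [ 0.6035 -0.2086 -0.1206] 0.145
block 2 init [ 0.438  0.214 -0.21   0.   ] 2view [ 0.4377  0.2146 -0.2102  0.0007] 0.274 z=0 [ 0.4377  0.2148 -0.2281] 0.277 top [ 0.4376  0.2147 -0.2101] 0.051
block 3 init [ 0.512 -0.375 -0.334  0.   ] 2view [ 0.5128 -0.3756 -0.3348 -0.0023] 0.214 z=0 [ 0.5123 -0.3753 -0.3466] 0.219 top [ 0.5114 -0.3759 -0.2992] 0.092
carrier 0 init [0.62  0.214 0.088 0.   ] 2view [ 0.6208  0.2152  0.0871 -0.0013] 0.263 z=0 [0.6203 0.2147 0.0753] 0.264 top [0.6204 0.2142 0.0839] 0.083
weight 0 init [0.509 0.367 0.26  0.   ] 2view [ 0.5089  0.3713  0.3203 -0.0017] 0.378 z=0 [0.5093 0.3706 0.3178] 0.383 top [0.5093 0.3677 0.2302] 0.195
nest 0 init [0.564 0.03  0.042 0.   ] 2view [5.646e-01 3.110e-02 3.910e-02 2.000e-04] 0.138 z=0 [0.565  0.0313 0.0401] 0.138 top [0.5648 0.03   0.0375] 0.054
(array([0.56053881, 0.02883276, 0.01684745]), np.float64(0.0017853376922151974)) (array([0.56686216, 0.0325351 , 0.03385296]), np.float64(0.009832187022485499))
```

```bash
cat >> h.py <<'E'
def camoff():
    p,M,o=tool(); c=cal('wrist'); return M.T@(c['origin']-p), M.T@c['R']
def viewpose(tgt,zt,yawjaw,flip=0,tz=0.0):
    """tcp pos so that wrist camera's axis hits tgt"""
    off,Rc=camoff(); y=np.array([np.cos(yawjaw),np.sin(yawjaw),0])*(-1 if flip else 1); x=np.array([0,0,-1.]); T=np.c_[x,y,np.cross(x,y)]
    co=T@off; d=T@Rc[:,2]; s=(tz-(zt+co[2]))/d[2]; h=(co+s*d)[:2]
    return np.r_[np.array(tgt)[:2]-h,zt]
E
python3 - <<'E'
from h import *
st(); print(camoff()[0], camoff()[1][:,2])
for f in (0,1):
    p=viewpose([.565,.03],.25,np.pi/2+.04,f,.02); print(f,p); goto(p,np.pi/2+.04)
    p=viewpose([.62,.214],.2,np.pi/2+.085,f,.02); print(f,p)
E
```

```text
t 0.85 pos [0.164  0.525  0.2244] jaw [0.298 0.955 0.   ] down [ 0.  0. -1.] F [0.2 0.7 0.1] w 0.0936 q6 [ 1.2   0.3   1.52  0.    1.32 -0.07]
[-0.15989274 -0.00109957 -0.0724849 ] [ 9.67793111e-01 -9.08952444e-05  2.51746870e-01]
0 [0.53604189 0.02997815 0.25      ]
t [-1.022, -14.461, 20.108] turn [-3.93, 0.0, -0.0] rows>= 14.9
0 [0.60403186 0.21377502 0.2       ]
1 [0.59395811 0.03002185 0.25      ]
t [-1.022, -13.769, 22.319] turn [-3.93, 0.0, -0.0] rows>= 15.7
1 [0.63596814 0.21422498 0.2       ]
```

arm_command(
  deltas=[
    {"translation": [-1.0,-14.46,20.1],"turn": [-3.93,0,0]},
    {"translation": [-1.0,-14.46,20.1],"turn": [-3.93,0,0]},
    {"translation": [-1.0,-14.46,20.1],"turn": [-3.93,0,0]},
    {"translation": [-1.0,-14.46,20.1],"turn": [-3.93,0,0]},
    {"translation": [-1.0,-14.46,20.1],"turn": [-3.93,0,0]},
    {"translation": [-1.0,-14.46,20.1],"turn": [-3.93,0,0]},
    {"translation": [-1.0,-14.46,20.1],"turn": [-3.93,0,0]},
    {"translation": [-1.0,-14.46,20.1],"turn": [-3.93,0,0]},
    {"translation": [-1.0,-14.46,20.1],"turn": [-3.93,0,0]},
    {"translation": [-1.0,-14.46,20.1],"turn": [-3.93,0,0]},
    {"translation": [-1.0,-14.46,20.1],"turn": [-3.93,0,0]},
    {"translation": [-1.0,-14.46,20.1],"turn": [-3.93,0,0]},
  ],
)

```text
time_s: 1.85
ee_pos: [0.4619, 0.1278, 0.2448]
eef_rot: [0.21, 1.57, 0.25]
force: [0.4, 1.5, -0.4]
grip_width: 0.0942
```

Run:
```python
from h import *
st(); goto([.536,.03,.25],1.61)
```

```text
t 1.85 pos [0.4619 0.1278 0.2448] jaw [-0.04   0.999  0.   ] down [ 0.001  0.    -1.   ] F [ 0.4  1.5 -0.4] w 0.0942 q6 [ 0.19  0.12  1.69  0.    1.33 -1.42]
t [-0.208, -4.027, 2.807] turn [0.01, 0.01, -0.0] rows>= 2.9
```

arm_command(
  deltas=[
    {"translation": [-0.2,-3.7,2.6],"turn": [0,0,0]},
    {"translation": [-0.2,-3.7,2.6],"turn": [0,0,0]},
    {"translation": [-0.2,-3.7,2.6],"turn": [0,0,0]},
    {"translation": [-0.2,-3.7,2.6],"turn": [0,0,0]},
    {"translation": [-0.2,-3.7,2.6],"turn": [0,0,0]},
    {"translation": [-0.2,-3.7,2.6],"turn": [0,0,0]},
  ],
)

```text
time_s: 2.35
ee_pos: [0.5293, 0.0404, 0.2493]
eef_rot: [2.679, 1.57, 2.719]
force: [-0.0, 0.2, -0.7]
grip_width: 0.0938
```

```bash
cat > look.py <<'E'
from h import *
import sys
st(); c=cal('wrist'); im=optics.camera('wrist'); n=sys.argv[1]
cv2.imwrite(f'pics/{n}.png',im[:,:,::-1]); import pickle; pickle.dump((c,im),open(f'pics/{n}.pkl','wb')); 
for t in sys.argv[2:]:
    for d in models.cut_out(t,'wrist'): print(t,round(d['score'],2),np.round(d['box']).astype(int).tolist()); np.save(f'pics/{n}_{t}.npy',d['pixels']) if d is not None else 0
E
python3 look.py n1
```

```text
t 2.35 pos [0.5293 0.0404 0.2493] jaw [-0.04   0.999  0.   ] down [-0.  0. -1.] F [-0.   0.2 -0.7] w 0.0938 q6 [ 0.01  0.24  1.54  0.    1.36 -1.6 ]
```

View pics/n1.png

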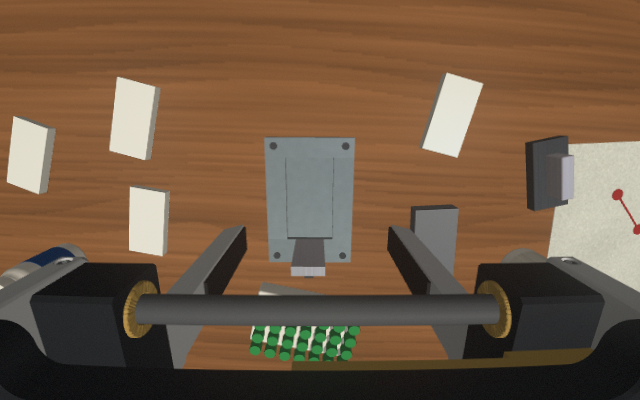

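Run:
```python
import cv2
im=cv2.imread('pics/n1.png')[125:290,245:375]; cv2.imwrite('pics/n1c.png',cv2.resize(im,None,fx=4.5,fy=3.6*1.0,interpolation=cv2.INTER_CUBIC))
from h import *
p,M,o=tool(); c=cal('wrist'); print('tcp px',proj(c,p),proj(c,p+M[:,0]*.019))
```

```text
tcp px [[318.78479242 250.13669033]] [[318.58778616 238.07750094]]
```

View pics/n1c.png

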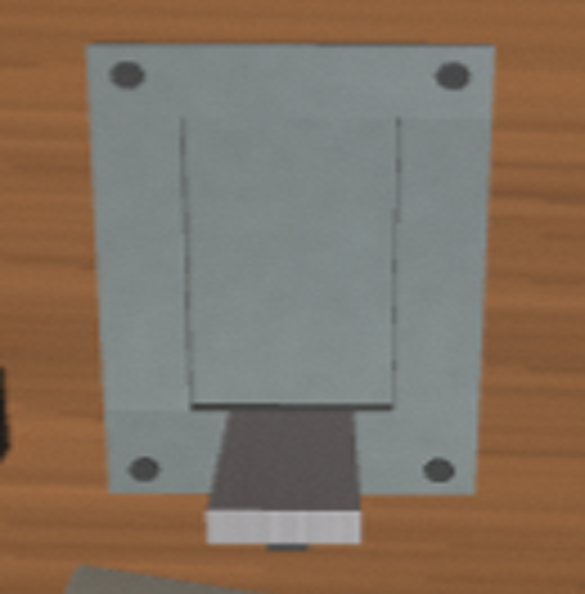

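Run:
```python
from h import *
import pickle
c,im=pickle.load(open('pics/n1.pkl','rb'))
def u(p): p=np.array(p,float); return np.c_[(p[:,0]+.5)/4.5-.5+245,(p[:,1]+.5)/3.6-.5+125]
slab=onz(c,u([(87,45),(495,46),(476,493),(108,493)]),.02)
print(np.round(slab,4)); print('ctr',slab.mean(0))
e=slab[3]-slab[0]; e2=slab[2]-slab[1]; print('len',np.linalg.norm(e),np.linalg.norm(e2),np.linalg.norm(slab[1]-slab[0]),np.linalg.norm(slab[2]-slab[3]),'yaw',np.arctan2(e[1],e[0]),np.arctan2(e2[1],e2[0]))
print('rim end',onz(c,u([(192,410),(393,410)]),.02)); print('floor end',onz(c,u([(192,403),(393,403)]),.012))
print('sides low-x',onz(c,u([(182,118),(399,118)]),.02))
print('stop top',onz(c,u([(206,512),(361,512),(361,544),(206,544)]),.104))
```

```text
[[ 0.4753 -0.0326  0.02  ]
 [ 0.471   0.0869  0.02  ]
 [ 0.6501  0.0935  0.02  ]
 [ 0.6548 -0.027   0.02  ]]
ctr [0.56279946 0.0301806  0.02      ]
len 0.17961933111583628 0.17914682275081706 0.119591703449757 0.12061604525267511 yaw 0.03139632380580436 0.037098432210612015
rim end [[6.17191206e-01 1.05964260e-04 2.00000000e-02]
 [6.14672510e-01 6.43978613e-02 2.00000000e-02]]
floor end [[ 0.61743144 -0.0006743   0.012     ]
 [ 0.61486676  0.06481552  0.012     ]]
sides low-x [[ 0.50094479 -0.00442901  0.02      ]
 [ 0.49845325  0.06012341  0.02      ]]
stop top [[0.61772738 0.01193822 0.104     ]
 [0.61614554 0.05193222 0.104     ]
 [0.6276534  0.05246809 0.104     ]
 [0.62925381 0.0121019  0.104     ]]
```

Run:
```python
from h import *
st();p=viewpose([.615,.214],.22,np.pi/2+.085,0,.02); print(p); goto(p,np.pi/2+.085)
```

```text
t 2.4 pos [0.5292 0.0407 0.2494] jaw [-0.041  0.999  0.   ] down [-0.  0. -1.] F [ 0.1 -0.3  0.4] w 0.0944 q6 [ 0.01  0.24  1.54  0.    1.36 -1.6 ]
[0.59420267 0.21346983 0.22      ]
t [1.177, 6.797, 2.881] turn [-0.51, -0.0, -0.0] rows>= 4.5
```

arm_command(
  deltas=[
    {"translation": [1.18,6.8,2.88],"turn": [-0.51,0,0]},
    {"translation": [1.18,6.8,2.88],"turn": [-0.51,0,0]},
    {"translation": [1.18,6.8,2.88],"turn": [-0.51,0,0]},
    {"translation": [1.18,6.8,2.88],"turn": [-0.51,0,0]},
    {"translation": [1.18,6.8,2.88],"turn": [-0.51,0,0]},
    {"translation": [1.18,6.8,2.88],"turn": [-0.51,0,0]},
    {"translation": [1.18,6.8,2.88],"turn": [-0.51,0,0]},
  ],
)

```text
time_s: 2.98
ee_pos: [0.5939, 0.2145, 0.2195]
eef_rot: [-2.885, 1.57, -2.797]
force: [-0.4, -0.0, 0.3]
grip_width: 0.094
```

```bash
python3 look.py c1 carrier
python3 - <<'E'
import cv2
im=cv2.imread('pics/c1.png')[130:290,225:415]; cv2.imwrite('pics/c1c.png',cv2.resize(im,None,fx=4,fy=3.5,interpolation=cv2.INTER_CUBIC))
E
```

```text
t 2.98 pos [0.5939 0.2145 0.2195] jaw [-0.088  0.996 -0.   ] down [-0.001 -0.    -1.   ] F [-0.4 -0.   0.3] w 0.094 q6 [ 0.29  0.49  1.27 -0.    1.38 -1.37]
carrier 0.92 [295, 157, 341, 242]
```

View pics/c1c.png

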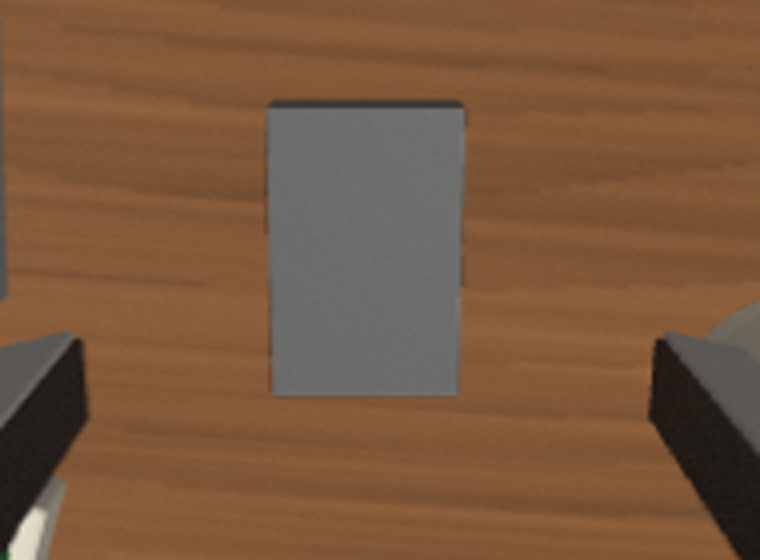

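```bash
cat > cor.py <<'E'
from h import *
import pickle
def corners(n,pts,z,off,sc):
    c,im=pickle.load(open(f'pics/{n}.pkl','rb')); p=np.array(pts,float)
    q=onz(c,np.c_[(p[:,0]+.5)/sc[0]-.5+off[0],(p[:,1]+.5)/sc[1]-.5+off[1]],z)
    m=q.mean(0); e=(q[2]+q[3]-q[0]-q[1])/2; w=(q[1]+q[2]-q[0]-q[3])/2
    print(n,'ctr',np.round(m,4),'len',np.round([np.linalg.norm(e),np.linalg.norm(w)],4),'yaw',round(np.arctan2(e[1],e[0]),4),round(np.arctan2(w[1],w[0])-np.pi/2,4)); return m,np.arctan2(e[1],e[0])
E
python3 - <<'E'
from cor import *
corners('c1',[(266,109),(464,109),(458,395),(272,395)],.022,(225,130),(4,3.5))
c,im=pickle.load(open('pics/c1.pkl','rb')); m=np.load('pics/c1_carrier.npy').astype(np.float32)
print(fit(MOD['carrier'],[(c,m)],[.62,.214,.085,0],False),fit(MOD['carrier'],[(c,m)],[.62,.214,.085,0]))
E
```

```text
c1 ctr [0.6186 0.2142 0.022 ] len [0.1083 0.0614] yaw 0.0859 0.0867
(array([0.61930268, 0.21406273, 0.10671955]), np.float64(0.08137538284063339)) (array([ 0.62210193,  0.21431835,  0.08853336, -0.01475309]), np.float64(0.023678326979279518))
```

Run:
```python
from h import *
goto([.6188,.2142,.030],np.pi/2+.086)
```

```text
t [7.616, -0.02, 0.98] turn [-0.01, 0.0, 0.0] rows>= 4.6
```

arm_command(
  deltas=[
    {"translation": [6.0,-0.02,0.98],"turn": [0,0,0]},
    {"translation": [6.0,-0.02,0.98],"turn": [0,0,0]},
    {"translation": [6.0,-0.02,0.98],"turn": [0,0,0]},
    {"translation": [6.0,-0.02,0.98],"turn": [0,0,0]},
    {"translation": [7.0,-0.02,0.98],"turn": [0,0,0]},
    {"translation": [7.6,-0.02,0.98],"turn": [0,0,0]},
    {"translation": [7.6,-0.02,0.98],"turn": [0,0,0]},
    {"translation": [7.6,-0.02,0.98],"turn": [0,0,0]},
  ],
)

```text
time_s: 3.75
ee_pos: [0.6192, 0.2135, 0.0305]
eef_rot: [-2.751, 1.571, -2.668]
force: [-0.1, 0.2, 1.2]
grip_width: 0.0943
```

arm_command(
  deltas=[
    {"translation": [0,0,0],"turn": [0,0,0]},
    {"translation": [0,0,0],"turn": [0,0,0]},
    {"translation": [0,0,0],"turn": [0,0,0]},
    {"translation": [0,0,0],"turn": [0,0,0]},
    {"translation": [0,0,0],"turn": [0,0,0]},
    {"translation": [0,0,0],"turn": [0,0,0]},
  ],
  gripper=50,
  force=25,
)

```text
time_s: 4.25
ee_pos: [0.6194, 0.2145, 0.0305]
eef_rot: [0.497, 1.57, 0.582]
force: [-1.3, 2.0, 3.0]
grip_width: 0.0618
```

Run:
```python
from h import *
st()
```

```text
t 4.25 pos [0.6194 0.2145 0.0305] jaw [-0.085  0.996  0.   ] down [ 0.001  0.    -1.   ] F [-1.3  2.   3. ] w 0.0618 q6 [ 0.28  0.73  1.35  0.    1.06 -1.38]
```

Run:
```python
from h import *
goto([.615,.2145,.13],np.pi/2+.086);goto([.558,.030,.13],np.pi/2+.037)
```

```text
t [-3.98, 0.015, -0.172] turn [-0.01, 0.01, -0.0] rows>= 2.4
t [-3.985, -7.146, -3.069] turn [0.55, 0.01, -0.0] rows>= 5.2
```

arm_command(
  deltas=[
    {"translation": [-1.0,0,0],"turn": [0,0,0]},
    {"translation": [-2.5,0,0],"turn": [0,0,0]},
    {"translation": [-4.0,-0.5,-0.5],"turn": [0,0,0]},
    {"translation": [-4.0,-1.5,-1.2],"turn": [0.1,0,0]},
    {"translation": [-4.0,-2.5,-2.0],"turn": [0.2,0,0]},
    {"translation": [-4.0,-3.5,-2.6],"turn": [0.3,0,0]},
    {"translation": [-4.0,-4.5,-3.0],"turn": [0.4,0,0]},
    {"translation": [-4.0,-5.5,-3.07],"turn": [0.5,0,0]},
    {"translation": [-4.0,-6.5,-3.07],"turn": [0.55,0,0]},
    {"translation": [-4.0,-7.15,-3.07],"turn": [0.55,0,0]},
    {"translation": [-4.0,-7.15,-3.07],"turn": [0.55,0,0]},
    {"translation": [-4.0,-7.15,-3.07],"turn": [0.55,0,0]},
  ],
)

```text
time_s: 5.25
ee_pos: [0.5576, 0.0292, 0.1296]
eef_rot: [3.049, 1.57, 3.084]
force: [0.2, 0.5, -3.9]
grip_width: 0.0615
```

```bash
python3 look.py c2
python3 - <<'E'
import cv2
im=cv2.imread('pics/c2.png')[80:320,180:460]; cv2.imwrite('pics/c2c.png',cv2.resize(im,None,fx=2.5,fy=2.5,interpolation=cv2.INTER_CUBIC))
from h import *
goto([.5585,.030,.13],np.pi/2+.037)
E
```

```text
t 5.25 pos [0.5576 0.0292 0.1296] jaw [-0.035  0.999  0.   ] down [-0.001  0.    -1.   ] F [ 0.2  0.5 -3.9] w 0.0615 q6 [-0.01  0.41  1.6   0.    1.13 -1.62]
t [-0.016, 0.002, 0.036] turn [-0.01, -0.01, -0.0] rows>= 0.0
```

View pics/c2c.png

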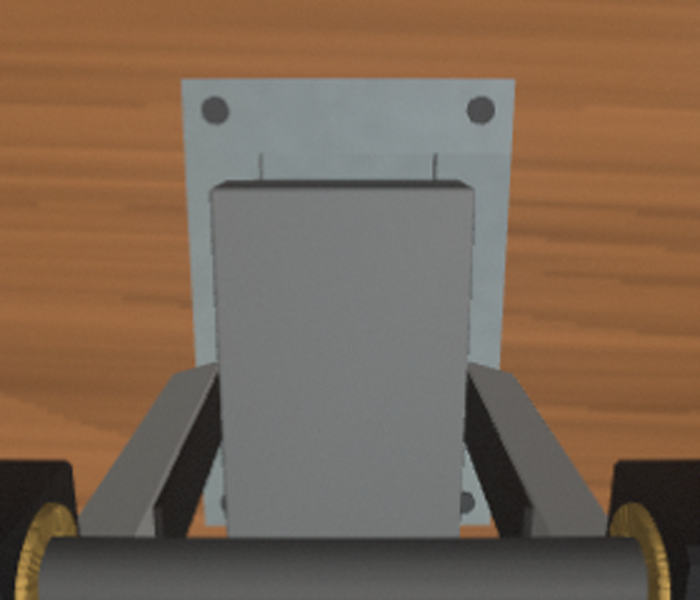

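Run:
```python
from h import *
import pickle
c,im=pickle.load(open('pics/c2.pkl','rb'))
u=lambda p:(np.array(p,float)+.5)/2.5-.5+[180,80]
a=onz(c,u([(213,187),(474,187)]),.1325-.0005); b=onz(c,u([(262,153),(435,153)]),.02); s=onz(c,u([(182,79),(515,79)]),.02)
for q in(a,b,s): print(np.round(q,4),q.mean(0),np.linalg.norm(q[1]-q[0]),'yaw',np.arctan2(*(q[1]-q[0])[[1,0]])-np.pi/2)
# pocket axis from b mid, at yaw .037: lateral of carrier mid and of slab mid
for q in (a,s):
    d=(q.mean(0)-b.mean(0))[:2]; print('along,lat',d@[np.cos(.037),np.sin(.037)], d@[-np.sin(.037),np.cos(.037)])
```

```text
[[ 0.5016 -0.002   0.132 ]
 [ 0.4996  0.0545  0.132 ]] [0.50058937 0.02621003 0.132     ] 0.056526216405747474 yaw 0.034096914799709443
[[ 0.5004 -0.0035  0.02  ]
 [ 0.4982  0.0598  0.02  ]] [0.4992701  0.02815034 0.02      ] 0.06336195477196334 yaw 0.034229482263935296
[[ 0.4751 -0.0324  0.02  ]
 [ 0.471   0.0869  0.02  ]] [0.47303847 0.0272184  0.02      ] 0.11940581318227975 yaw 0.03431438607939752
along,lat 0.0012465851885307307 -0.0019877849197274845
along,lat -0.02624815544307359 3.905099387977462e-05
```

Run:
```python
from h import *
import pickle
c,im=pickle.load(open('pics/c2.pkl','rb'))
u=lambda p:(np.array(p,float)+.5)/2.5-.5+[180,80]
b=onz(c,u([(262,153),(435,153)]),.02)
for z in(.121,.118):
    a=onz(c,u([(213,187),(474,187)]),z); d=(a.mean(0)-b.mean(0))[:2]; print(a.mean(0),np.linalg.norm(a[1]-a[0]),'along,lat',d@[np.cos(.037),np.sin(.037)], d@[-np.sin(.037),np.cos(.037)])
p,M,o=tool(); print(p,c['origin'])
```

```text
[0.5016793  0.02626252 0.121     ] 0.060473668773917265 along,lat 0.0023377106272750503 -0.00197565093983421
[0.50197655 0.02627683 0.118     ] 0.061550246692509025 along,lat 0.0026352902923871984 -0.0019723416725905903
[0.55760631 0.02992136 0.12959701] [0.48498193 0.02545842 0.28951637]
```

arm_command(
  deltas=[
    {"translation": [1.0,0.08,0.04],"turn": [0,0,0]},
    {"translation": [2.0,0.08,0.04],"turn": [0,0,0]},
    {"translation": [2.6,0.08,0.04],"turn": [0,0,0]},
    {"translation": [2.96,0.08,0.04],"turn": [0,0,0]},
    {"translation": [2.96,0.08,0.04],"turn": [0,0,0]},
    {"translation": [2.96,0.08,0.04],"turn": [0,0,0]},
    {"translation": [2.96,0.08,0.04],"turn": [0,0,0]},
  ],
)

```text
time_s: 5.88
ee_pos: [0.5594, 0.0321, 0.0571]
eef_rot: [-0.037, 1.569, 0.0]
force: [0.2, -0.7, -3.2]
grip_width: 0.062
```

```bash
python3 look.py c3
python3 - <<'E'
import cv2
im=cv2.imread('pics/c3.png')[100:300,240:400]; cv2.imwrite('pics/c3c.png',cv2.resize(im,None,fx=5,fy=3,interpolation=cv2.INTER_CUBIC))
E
```

```text
t 5.88 pos [0.5594 0.0321 0.0571] jaw [-0.037  0.999 -0.   ] down [ 0.002  0.    -1.   ] F [ 0.2 -0.7 -3.2] w 0.062 q6 [-0.01  0.51  1.64  0.    0.98 -1.62]
```

View pics/c3c.png

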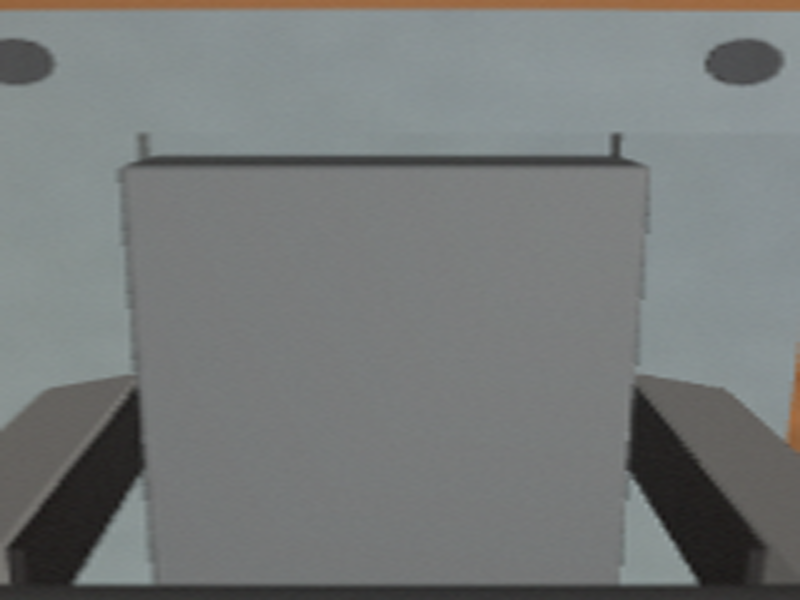

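Run:
```python
from h import *
import pickle
c,im=pickle.load(open('pics/c3.pkl','rb'))
u=lambda p:(np.array(p,float)+.5)/[5,3]-.5+[240,100]
b=onz(c,u([(138,133),(622,133)]),.02); print(b,np.linalg.norm(b[1]-b[0]))
for z,q in((.0486,[(124,168),(650,168)]),(.0266,[(143,156),(627,156)])):
    a=onz(c,u(q),z); d=(a.mean(0)-b.mean(0))[:2]; print(a.mean(0),np.linalg.norm(a[1]-a[0]),'along,lat',d@[np.cos(.037),np.sin(.037)], d@[-np.sin(.037),np.cos(.037)],np.arctan2(*(a[1]-a[0])[[1,0]])-np.pi/2,np.arctan2(*(b[1]-b[0])[[1,0]])-np.pi/2)
```

```text
[[ 0.50057085 -0.00454456  0.02      ]
 [ 0.49824096  0.06035279  0.02      ]] 0.0649391600602329
[0.50413844 0.02899273 0.0486    ] 0.06091112530767752 along,lat 0.004769563273415738 0.0009128123472697426 0.035964011794478834 0.03588577010287208
[0.50387967 0.02874054 0.0266    ] 0.06315461846225998 along,lat 0.004501641406685381 0.0006703676973885388 0.03594488667270479 0.03588577010287208
```

arm_command(
  deltas=[
    {"translation": [0,-0.03,-0.04],"turn": [0,0,0]},
    {"translation": [0.1,-0.03,-0.04],"turn": [0,0,0]},
    {"translation": [0.2,-0.03,-0.04],"turn": [0,0,0]},
    {"translation": [0.3,-0.03,-0.04],"turn": [0,0,0]},
    {"translation": [0.4,-0.03,-0.04],"turn": [0,0,0]},
    {"translation": [0.48,-0.03,-0.04],"turn": [0,0,0]},
    {"translation": [0.48,-0.03,-0.04],"turn": [0,0,0]},
  ],
)

```text
time_s: 6.52
ee_pos: [0.5576, 0.0309, 0.0433]
eef_rot: [3.133, 1.57, -3.113]
force: [-0.6, 0.6, -3.5]
grip_width: 0.0616
```

```bash
python3 -c "
from h import *
st()"
```

```text
t 6.52 pos [0.5576 0.0309 0.0433] jaw [-0.037  0.999  0.   ] down [-0.001 -0.    -1.   ] F [-0.6  0.6 -3.5] w 0.0616 q6 [-0.01  0.53  1.65 -0.    0.96 -1.62]
```

arm_command(
  deltas=[
    {"translation": [0.03,0,0],"turn": [0,0,0]},
    {"translation": [0.05,0,0],"turn": [0,0,0]},
    {"translation": [0.05,0,0],"turn": [0,0,0]},
  ],
)

```text
time_s: 6.77
ee_pos: [0.5578, 0.0309, 0.0426]
eef_rot: [-2.824, 1.571, -2.787]
force: [-0.9, 0.4, -4.2]
grip_width: 0.0613
```

arm_command(
  deltas=[
    {"translation": [0,0,0],"turn": [0,0,0]},
    {"translation": [0,0,0],"turn": [0,0,0]},
    {"translation": [0,0,0],"turn": [0,0,0]},
    {"translation": [0,0,0],"turn": [0,0,0]},
    {"translation": [-2.0,0,0],"turn": [0,0,0]},
    {"translation": [-4.0,0,-0.5],"turn": [0,0,0]},
    {"translation": [-5.5,0,-1.0],"turn": [0,0,0]},
    {"translation": [-6.0,0,-1.0],"turn": [0,0,0]},
    {"translation": [-6.0,0,-1.0],"turn": [0,0,0]},
    {"translation": [-6.0,0,-1.0],"turn": [0,0,0]},
  ],
  gripper=90,
)

```text
time_s: 7.6
ee_pos: [0.5333, 0.03, 0.1941]
eef_rot: [-0.059, 1.567, -0.022]
force: [-0.5, -0.2, -1.3]
grip_width: 0.0899
```

```bash
python3 look.py c4
python3 - <<'E'
import cv2
im=cv2.imread('pics/c4.png')[100:300,240:400]; cv2.imwrite('pics/c4c.png',cv2.resize(im,None,fx=5,fy=3,interpolation=cv2.INTER_CUBIC))
E
```

```text
t 7.6 pos [0.5333 0.03   0.1941] jaw [-0.037  0.999 -0.   ] down [ 0.003 -0.    -1.   ] F [-0.5 -0.2 -1.3] w 0.0899 q6 [-0.01  0.29  1.61 -0.    1.24 -1.62]
```

View pics/c4c.png

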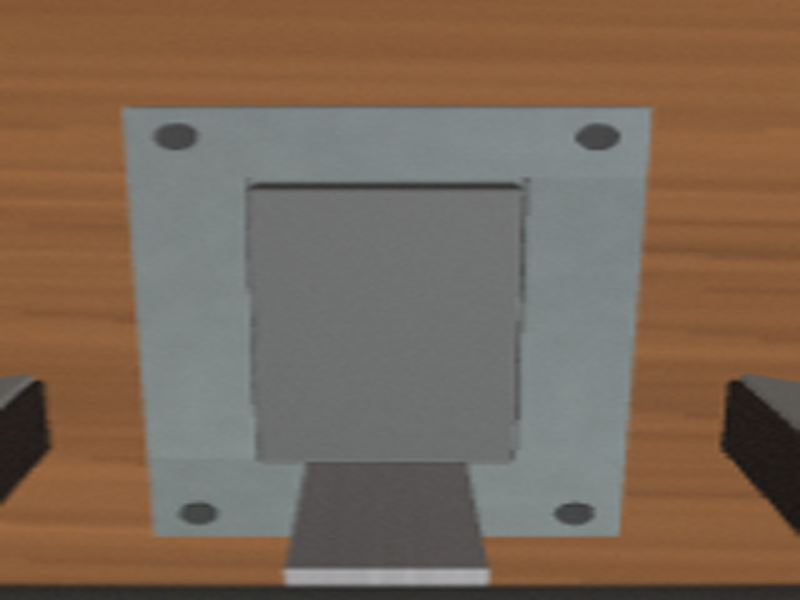

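View pics/c4.png

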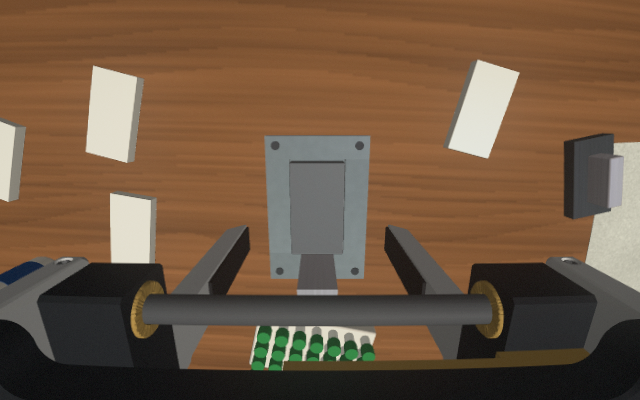

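Run:
```python
from cor import *
corners('c4',[(248,189),(523,189),(516,462),(258,462)],.034,(240,100),(5,3))
corners('c4',[(122,107),(652,107),(620,536),(154,536)],.02,(240,100),(5,3))
for i,t in enumerate([[.4377,.2146,-.21],[.4585,-.2105,-.255],[.604,-.207,-.16],[.5123,-.3756,-.32]]):
    p=viewpose(t[:2],.15,np.pi/2+t[2],0,.015); print(t,np.round(p,3)); goto(p,np.pi/2+t[2])
```

```text
c4 ctr [0.5568 0.0298 0.034 ] len [0.1095 0.0615] yaw 0.0388 0.0356
c4 ctr [0.5629 0.0301 0.02  ] len [0.1802 0.12  ] yaw 0.0358 0.0356
[0.4377, 0.2146, -0.21] [0.434 0.217 0.15 ]
t [1.696, 7.603, -3.668] turn [2.83, 0.0, -0.0] rows>= 5.2
[0.4585, -0.2105, -0.255] [ 0.455 -0.208  0.15 ]
t [1.697, -9.414, -3.455] turn [3.34, 0.0, -0.0] rows>= 6.1
[0.604, -0.207, -0.16] [ 0.6   -0.205  0.15 ]
t [1.698, -9.501, 2.358] turn [2.25, 0.0, -0.0] rows>= 6.0
[0.5123, -0.3756, -0.32] [ 0.509 -0.373  0.15 ]
t [1.697, -16.084, -1.54] turn [4.09, 0.0, -0.0] rows>= 9.7
```

```bash
python3 - <<'E'
from cor import *
corners('c4',[(478,60),(519,73),(488,158),(447,148)],.015,(0,0),(1,1))
corners('c4',[(93,66),(138,78),(128,162),(86,152)],.015,(0,0),(1,1))
st()
E
python3 - <<'E'
import cv2
im=cv2.imread('pics/c4.png')[50:170,70:150]; im2=cv2.imread('pics/c4.png')[50:170,440:530]
import numpy as np
cv2.imwrite('pics/c4b.png',cv2.resize(np.hstack([im,im2]),None,fx=4,fy=4,interpolation=cv2.INTER_CUBIC))
E
```

```text
c4 ctr [0.4381 0.2149 0.015 ] len [0.0986 0.0512] yaw -0.2095 -0.1971
c4 ctr [ 0.4578 -0.2116  0.015 ] len [0.0981 0.0523] yaw -0.2312 -0.2208
t 7.65 pos [0.5328 0.03   0.1924] jaw [-0.037  0.999 -0.   ] down [ 0.  0. -1.] F [ 0.4  0.3 -1.2] w 0.0902 q6 [-0.01  0.29  1.61  0.    1.24 -1.62]
```

View pics/c4b.png

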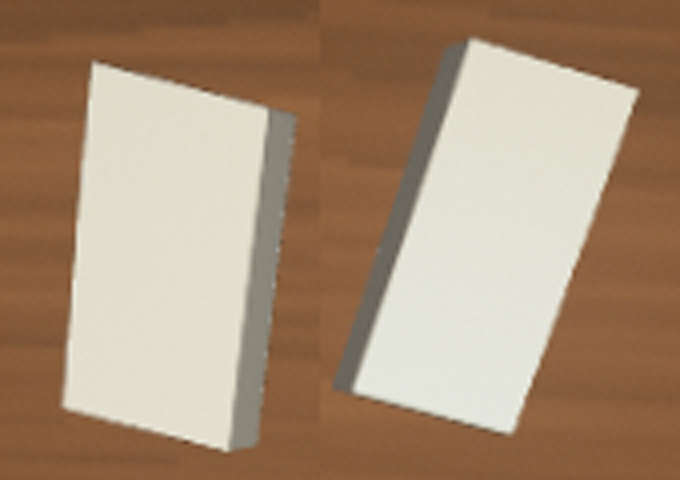

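Run:
```python
from h import *
goto([.4388,.2158,.08],np.pi/2-.207);goto([.4388,.2158,.022],np.pi/2-.207)
```

```text
t [4.496, 7.563, -3.485] turn [2.79, 0.0, -0.0] rows>= 5.7
t [6.816, 7.563, -3.486] turn [2.79, 0.0, -0.0] rows>= 6.5
```

arm_command(
  deltas=[
    {"translation": [4.5,7.56,-3.49],"turn": [2.79,0,0]},
    {"translation": [4.5,7.56,-3.49],"turn": [2.79,0,0]},
    {"translation": [4.5,7.56,-3.49],"turn": [2.79,0,0]},
    {"translation": [4.5,7.56,-3.49],"turn": [2.79,0,0]},
    {"translation": [4.5,7.56,-3.49],"turn": [2.79,0,0]},
    {"translation": [4.5,7.56,-3.49],"turn": [2.79,0,0]},
    {"translation": [4.5,7.56,-3.49],"turn": [2.79,0,0]},
    {"translation": [4.5,7.56,-3.49],"turn": [2.79,0,0]},
    {"translation": [5.7,7.56,-3.49],"turn": [2.79,0,0]},
    {"translation": [6.5,7.56,-3.49],"turn": [2.79,0,0]},
    {"translation": [6.8,7.56,-3.49],"turn": [2.79,0,0]},
    {"translation": [6.8,7.56,-3.49],"turn": [2.79,0,0]},
  ],
)

```text
time_s: 8.65
ee_pos: [0.4384, 0.2146, 0.0212]
eef_rot: [-2.531, 1.568, -2.739]
force: [0.7, -0.6, 0.2]
grip_width: 0.0902
```

arm_command(
  deltas=[
    {"translation": [0,0,0],"turn": [0,0,0]},
    {"translation": [0,0,0],"turn": [0,0,0]},
    {"translation": [0,0,0],"turn": [0,0,0]},
    {"translation": [0,0,0],"turn": [0,0,0]},
    {"translation": [0,0,0],"turn": [0,0,0]},
    {"translation": [0,0,0],"turn": [0,0,0]},
  ],
  gripper=40,
  force=25,
)

```text
time_s: 9.15
ee_pos: [0.4389, 0.2158, 0.0231]
eef_rot: [0.611, 1.57, 0.404]
force: [-0.7, 0.0, 0.3]
grip_width: 0.0535
```

Run:
```python
from h import *
st()
print(viewpose([0,0],.1,np.pi/2))
goto([.52,.030,.10],np.pi/2+.0365)
```

```text
t 9.15 pos [0.4389 0.2158 0.0231] jaw [0.205 0.979 0.   ] down [ 0.001  0.    -1.   ] F [-0.7  0.   0.3] w 0.0535 q6 [ 0.38  0.44  1.86  0.    0.84 -0.98]
[0.00498663 0.00118391 0.1       ]
t [-3.078, -6.606, 4.703] turn [-2.79, 0.01, -0.0] rows>= 5.2
```

arm_command(
  deltas=[
    {"translation": [0,0,0],"turn": [0,0,0]},
    {"translation": [-1.5,0,0],"turn": [0,0,0]},
    {"translation": [-3.0,0,0],"turn": [0,0,0]},
    {"translation": [-3.0,-1.0,0.5],"turn": [-0.5,0,0]},
    {"translation": [-3.0,-2.2,1.6],"turn": [-1,0,0]},
    {"translation": [-3.0,-3.4,2.5],"turn": [-1.5,0,0]},
    {"translation": [-3.0,-4.6,3.4],"turn": [-2,0,0]},
    {"translation": [-3.0,-5.6,4.2],"turn": [-2.5,0,0]},
    {"translation": [-3.0,-6.3,4.7],"turn": [-2.79,0,0]},
    {"translation": [-3.0,-6.6,4.7],"turn": [-2.79,0,0]},
    {"translation": [-3.0,-6.6,4.7],"turn": [-2.79,0,0]},
    {"translation": [-3.0,-6.6,4.7],"turn": [-2.79,0,0]},
  ],
)

```text
time_s: 10.15
ee_pos: [0.5192, 0.0305, 0.0974]
eef_rot: [2.878, 1.57, 2.913]
force: [-0.0, 0.5, -1.5]
grip_width: 0.0517
```

```bash
python3 look.py b1;python3 - <<'E'
from h import *
goto([.530,.0304,.066],np.pi/2+.0365)
E
```

```text
t 10.15 pos [0.5192 0.0305 0.0974] jaw [-0.036  0.999  0.   ] down [-0.001  0.    -1.   ] F [-0.   0.5 -1.5] w 0.0517 q6 [-0.01  0.38  1.73  0.    1.03 -1.62]
t [1.261, -0.04, 0.428] turn [0.0, -0.01, -0.0] rows>= 0.8
```

View pics/b1.png

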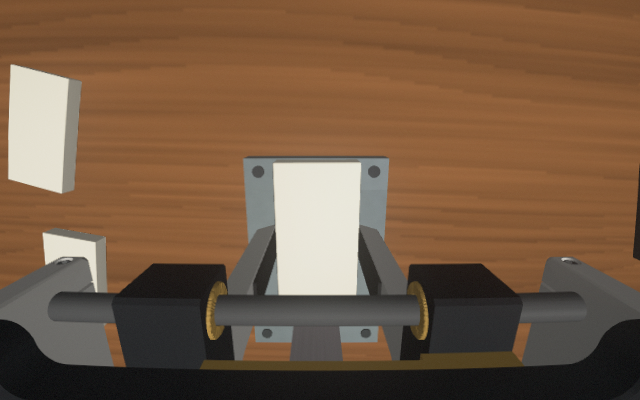

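arm_command(
  deltas=[
    {"translation": [0.7,-0.02,0.43],"turn": [0,0,0]},
    {"translation": [1.25,-0.02,0.43],"turn": [0,0,0]},
    {"translation": [1.4,-0.02,0.43],"turn": [0,0,0]},
    {"translation": [1.5,-0.02,0.43],"turn": [0,0,0]},
    {"translation": [1.58,-0.02,0.43],"turn": [0,0,0]},
    {"translation": [1.62,-0.02,0.43],"turn": [0,0,0]},
    {"translation": [1.62,-0.02,0.43],"turn": [0,0,0]},
  ],
)

```text
time_s: 10.78
ee_pos: [0.5307, 0.0302, 0.0576]
eef_rot: [-0.037, 1.57, -0.0]
force: [-0.5, -0.1, -2.6]
grip_width: 0.0518
```

Run:
```python
from h import *
st()
goto([.530,.0304,.0568],np.pi/2+.0365)
```

```text
t 10.78 pos [0.5307 0.0302 0.0576] jaw [-0.037  0.999 -0.   ] down [ 0.001 -0.    -1.   ] F [-0.5 -0.1 -2.6] w 0.0518 q6 [-0.01  0.46  1.73  0.    0.95 -1.62]
t [0.033, 0.008, -0.027] turn [0.0, 0.01, 0.0] rows>= 0.0
```

arm_command(
  deltas=[
    {"translation": [0.03,0,0],"turn": [0,0,0]},
    {"translation": [0.06,0,0],"turn": [0,0,0]},
    {"translation": [0.09,0,0],"turn": [0,0,0]},
    {"translation": [0.09,0,0],"turn": [0,0,0]},
  ],
)

```text
time_s: 11.12
ee_pos: [0.5309, 0.0301, 0.0569]
eef_rot: [0.042, 1.57, 0.079]
force: [-10.5, 0.5, 21.3]
grip_width: 0.0516
```

Run:
```python
from h import *
st()
```

```text
t 11.12 pos [0.5309 0.0301 0.0569] jaw [-0.037  0.999  0.   ] down [ 0.001  0.    -1.   ] F [-10.5   0.5  21.3] w 0.0516 q6 [-0.01  0.46  1.73  0.    0.95 -1.62]
```

arm_command(
  deltas=[
    {"translation": [-0.03,0,0],"turn": [0,0,0]},
    {"translation": [-0.03,0,0.15],"turn": [0,0,0]},
    {"translation": [-0.03,0,0.3],"turn": [0,0,0]},
    {"translation": [-0.03,0,0.45],"turn": [0,0,0]},
    {"translation": [-0.03,0,0.6],"turn": [0,0,0]},
    {"translation": [-0.03,0,0.75],"turn": [0,0,0]},
    {"translation": [-0.03,0,0.9],"turn": [0,0,0]},
    {"translation": [-0.03,0,1.05],"turn": [0,0,0]},
    {"translation": [-0.03,0,1.2],"turn": [0,0,0]},
    {"translation": [-0.03,0,1.25],"turn": [0,0,0]},
    {"translation": [-0.03,0,1.25],"turn": [0,0,0]},
  ],
)

```text
time_s: 12.03
ee_pos: [0.5622, 0.0311, 0.0562]
eef_rot: [-2.939, 1.571, -2.903]
force: [-6.8, -0.7, 9.2]
grip_width: 0.0517
```

Run:
```python
from h import *
st()
```

```text
t 12.03 pos [0.5622 0.0311 0.0562] jaw [-0.037  0.999 -0.   ] down [-0. -0. -1.] F [-6.8 -0.7  9.2] w 0.0517 q6 [-0.01  0.52  1.63 -0.    0.99 -1.62]
```

arm_command(
  deltas=[
    {"translation": [0,0,0.05],"turn": [0,0,0]},
    {"translation": [0,0,0.1],"turn": [0,0,0]},
    {"translation": [0,0,0.15],"turn": [0,0,0]},
    {"translation": [0,0,0.18],"turn": [0,0,0]},
    {"translation": [0,0,0.18],"turn": [0,0,0]},
  ],
)

```text
time_s: 12.45
ee_pos: [0.5665, 0.0313, 0.0562]
eef_rot: [-3.093, 1.57, -3.057]
force: [-7.4, -0.6, 10.4]
grip_width: 0.0519
```

Run:
```python
from h import *
st()
```

```text
t 12.45 pos [0.5665 0.0313 0.0562] jaw [-0.037  0.999 -0.   ] down [-0.001 -0.    -1.   ] F [-7.4 -0.6 10.4] w 0.0519 q6 [-0.01  0.53  1.62 -0.    0.99 -1.62]
```

arm_command(
  deltas=[
    {"translation": [0,0,0.04],"turn": [0,0,0]},
    {"translation": [0,0,0.08],"turn": [0,0,0]},
    {"translation": [0,0,0.08],"turn": [0,0,0]},
  ],
)

```text
time_s: 12.7
ee_pos: [0.5685, 0.0313, 0.0562]
eef_rot: [-3.113, 1.57, -3.077]
force: [-7.3, 0.4, 10.8]
grip_width: 0.052
```

arm_command(
  deltas=[
    {"translation": [0,0,0.04],"turn": [0,0,0]},
    {"translation": [0,0,0.08],"turn": [0,0,0]},
    {"translation": [0,0,0.08],"turn": [0,0,0]},
  ],
)

```text
time_s: 12.95
ee_pos: [0.5703, 0.0314, 0.0562]
eef_rot: [-3.082, 1.57, -3.046]
force: [-8.8, -0.7, 11.7]
grip_width: 0.0517
```

arm_command(
  deltas=[
    {"translation": [0,0,0.04],"turn": [0,0,0]},
    {"translation": [0,0,0.06],"turn": [0,0,0]},
    {"translation": [0,0,0.06],"turn": [0,0,0]},
  ],
)

```text
time_s: 13.2
ee_pos: [0.5705, 0.0314, 0.0562]
eef_rot: [-3.13, 1.566, -3.093]
force: [-20.0, -1.2, 19.5]
grip_width: 0.0515
```

```bash
python3 look.py b2
python3 - <<'E'
import cv2
im=cv2.imread('pics/b2.png')[150:380,220:420]; cv2.imwrite('pics/b2c.png',cv2.resize(im,None,fx=3,fy=2.6,interpolation=cv2.INTER_CUBIC))
E
```

```text
t 13.2 pos [0.5705 0.0314 0.0562] jaw [-0.037  0.999 -0.   ] down [-0.005 -0.    -1.   ] F [-20.   -1.2  19.5] w 0.0515 q6 [-0.01  0.54  1.61 -0.    1.   -1.62]
```

View pics/b2c.png

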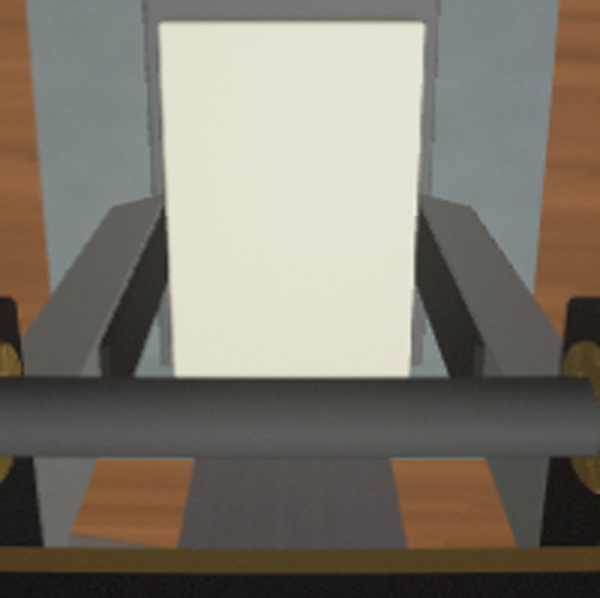

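arm_command(
  deltas=[
    {"translation": [-0.02,0,-0.04],"turn": [0,0,0]},
    {"translation": [-0.02,0,-0.04],"turn": [0,0,0]},
  ],
)

```text
time_s: 13.42
ee_pos: [0.5703, 0.0314, 0.0562]
eef_rot: [3.129, 1.569, -3.117]
force: [-9.2, -0.9, 5.6]
grip_width: 0.0516
```

arm_command(
  deltas=[
    {"translation": [0,0,0],"turn": [0,0,0]},
    {"translation": [0,0,0],"turn": [0,0,0]},
    {"translation": [0,0,0],"turn": [0,0,0]},
    {"translation": [-1.0,0,0],"turn": [0,0,0]},
    {"translation": [-2.5,0,0],"turn": [0,0,0]},
    {"translation": [-4.0,0,-1.0],"turn": [0,0,0]},
    {"translation": [-5.5,0,-1.5],"turn": [0,0,0]},
    {"translation": [-5.5,0,-1.5],"turn": [0,0,0]},
    {"translation": [-5.5,0,-1.5],"turn": [0,0,0]},
    {"translation": [-5.5,0,-1.5],"turn": [0,0,0]},
  ],
  gripper=85,
)

```text
time_s: 14.25
ee_pos: [0.5334, 0.0301, 0.1933]
eef_rot: [0.13, 1.571, 0.167]
force: [-0.7, 0.3, -0.0]
grip_width: 0.0849
```

```bash
python3 look.py b3
python3 - <<'E'
import cv2
im=cv2.imread('pics/b3.png')[100:300,240:400]; cv2.imwrite('pics/b3c.png',cv2.resize(im,None,fx=5,fy=3,interpolation=cv2.INTER_CUBIC))
E
```

```text
t 14.25 pos [0.5334 0.0301 0.1933] jaw [-0.037  0.999  0.   ] down [ 0.  0. -1.] F [-0.7  0.3 -0. ] w 0.0849 q6 [-0.01  0.29  1.61  0.    1.24 -1.62]
```

View pics/b3.png

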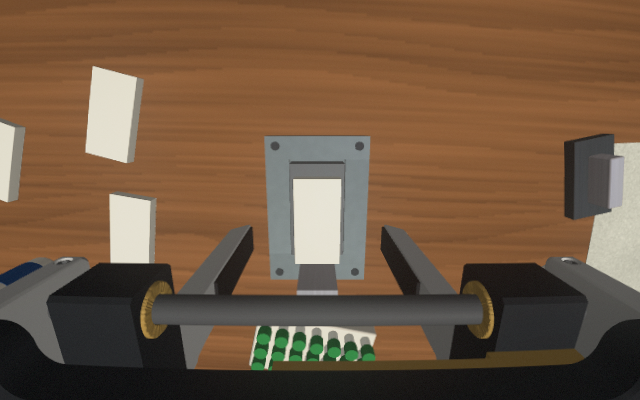

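View pics/b3c.png

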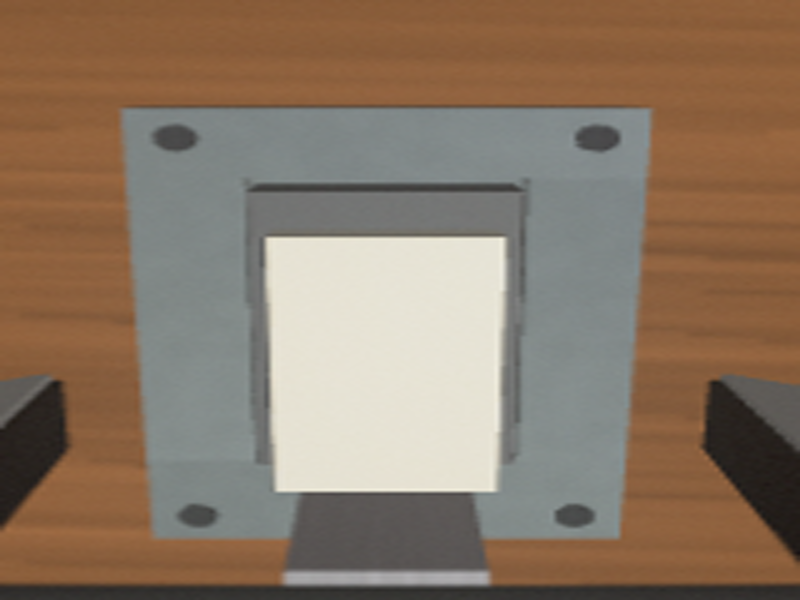

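Run:
```python
from cor import *
m,y=corners('b3',[(264,237),(507,237),(498,491),(275,491)],.049,(240,100),(5,3))
s,y2=corners('b3',[(122,107),(652,107),(620,537),(154,537)],.02,(240,100),(5,3))
d=(m-s)[:2]; print('nest-frame rel to slab ctr(+5)',d@[np.cos(.036),np.sin(.036)],d@[-np.sin(.036),np.cos(.036)])
corners('b3',[(93,66),(138,78),(128,162),(86,152)],.015,(0,0),(1,1))
goto([.4588,-.2108,.08],np.pi/2-.235);goto([.4588,-.2108,.022],np.pi/2-.235)
```

```text
b3 ctr [0.5662 0.0301 0.049 ] len [0.0991 0.0516] yaw 0.0378 0.0355
b3 ctr [0.5624 0.0302 0.02  ] len [0.18   0.1197] yaw 0.0357 0.0355
nest-frame rel to slab ctr(+5) 0.0038472979385630593 -0.00024742325595838684
b3 ctr [ 0.4574 -0.2111  0.015 ] len [0.0979 0.0522] yaw -0.2291 -0.2208
t [4.504, -9.52, -3.321] turn [3.11, -0.02, 0.0] rows>= 6.6
t [6.824, -9.521, -3.317] turn [3.11, -0.02, 0.0] rows>= 7.3
```

arm_command(
  deltas=[
    {"translation": [4.5,-9.52,-3.32],"turn": [3.05,0,0]},
    {"translation": [4.5,-9.52,-3.32],"turn": [3.05,0,0]},
    {"translation": [4.5,-9.52,-3.32],"turn": [3.05,0,0]},
    {"translation": [4.5,-9.52,-3.32],"turn": [3.05,0,0]},
    {"translation": [4.5,-9.52,-3.32],"turn": [3.05,0,0]},
    {"translation": [4.5,-9.52,-3.32],"turn": [3.05,0,0]},
    {"translation": [4.5,-9.52,-3.32],"turn": [3.05,0,0]},
    {"translation": [4.5,-9.52,-3.32],"turn": [3.05,0,0]},
    {"translation": [4.5,-9.52,-3.32],"turn": [3.05,0,0]},
    {"translation": [5.7,-9.52,-3.32],"turn": [3.05,0,0]},
    {"translation": [6.5,-9.52,-3.32],"turn": [3.05,0,0]},
    {"translation": [6.8,-9.52,-3.32],"turn": [3.05,0,0]},
  ],
)

```text
time_s: 15.3
ee_pos: [0.4584, -0.2092, 0.0211]
eef_rot: [2.848, 1.567, 2.62]
force: [0.4, -0.3, -0.4]
grip_width: 0.0849
```

arm_command(
  deltas=[
    {"translation": [0,0,0],"turn": [0,0,0]},
    {"translation": [0,0,0],"turn": [0,0,0]},
    {"translation": [0,0,0],"turn": [0,0,0]},
  ],
)

```text
time_s: 15.55
ee_pos: [0.4599, -0.2107, 0.0248]
eef_rot: [-0.268, 1.569, -0.497]
force: [-0.2, -0.0, 0.2]
grip_width: 0.0855
```

Run:
```python
from h import *
st();goto([.4588,-.2108,.0225],np.pi/2-.23)
```

```text
t 15.55 pos [ 0.4599 -0.2107  0.0248] jaw [ 0.227  0.974 -0.   ] down [ 0.001 -0.001 -1.   ] F [-0.2 -0.   0.2] w 0.0855 q6 [-0.5   0.47  1.81  0.    0.86 -1.84]
t [0.093, -0.013, -0.043] turn [0.01, 0.02, 0.0] rows>= 0.1
```

arm_command(
  deltas=[
    {"translation": [0.06,0,0],"turn": [0,0,0]},
    {"translation": [0.06,0,0],"turn": [0,0,0]},
    {"translation": [0.06,0,0],"turn": [0,0,0]},
    {"translation": [0.06,0,0],"turn": [0,0,0]},
    {"translation": [0.06,0,0],"turn": [0,0,0]},
    {"translation": [0.06,0,0],"turn": [0,0,0]},
    {"translation": [0.06,0,0],"turn": [0,0,0]},
  ],
  gripper=40,
  force=25,
)

```text
time_s: 16.13
ee_pos: [0.4592, -0.2109, 0.0224]
eef_rot: [-0.572, 1.57, -0.802]
force: [-1.4, -0.4, 3.1]
grip_width: 0.0519
```

Run:
```python
from h import *
st();goto([.50,.029,.11],np.pi/2+.0365)
```

```text
t 16.13 pos [ 0.4592 -0.2109  0.0224] jaw [ 0.228  0.974 -0.   ] down [ 0. -0. -1.] F [-1.4 -0.4  3.1] w 0.0519 q6 [-0.5   0.47  1.81 -0.    0.85 -1.84]
t [-3.507, 9.717, -0.594] turn [-3.05, 0.0, 0.0] rows>= 6.2
```

Run:
```python
from h import *
goto([.530,.0304,.10],np.pi/2+.0365)
```

```text
t [-3.107, 10.044, 0.562] turn [-3.05, 0.0, 0.0] rows>= 6.3
```

arm_command(
  deltas=[
    {"translation": [-1.5,0,0],"turn": [0,0,0]},
    {"translation": [-3.1,0.5,0],"turn": [-0.2,0,0]},
    {"translation": [-3.1,1.5,0],"turn": [-0.5,0,0]},
    {"translation": [-3.1,2.9,0],"turn": [-0.9,0,0]},
    {"translation": [-3.1,4.3,0.1],"turn": [-1.3,0,0]},
    {"translation": [-3.1,5.7,0.2],"turn": [-1.8,0,0]},
    {"translation": [-3.1,7.1,0.3],"turn": [-2.3,0,0]},
    {"translation": [-3.1,8.4,0.4],"turn": [-2.8,0,0]},
    {"translation": [-3.1,9.4,0.5],"turn": [-3.05,0,0]},
    {"translation": [-3.1,10.04,0.56],"turn": [-3.05,0,0]},
    {"translation": [-3.1,10.04,0.56],"turn": [-3.05,0,0]},
    {"translation": [-3.1,10.04,0.56],"turn": [-3.05,0,0]},
  ],
)

```text
time_s: 17.13
ee_pos: [0.5296, 0.0309, 0.0993]
eef_rot: [-3.109, 1.57, -3.071]
force: [-1.4, -0.7, -1.6]
grip_width: 0.0515
```

```bash
python3 look.py b4
python3 - <<'E'
from h import *
goto([.530,.0304,.0725],np.pi/2+.0365)
E
```

```text
t 17.13 pos [0.5296 0.0309 0.0993] jaw [-0.038  0.999 -0.   ] down [-0.001 -0.    -1.   ] F [-1.4 -0.7 -1.6] w 0.0515 q6 [-0.01  0.4   1.7  -0.    1.04 -1.62]
t [1.073, 0.009, 0.022] turn [0.0, -0.01, 0.0] rows>= 0.6
```

View pics/b4.png

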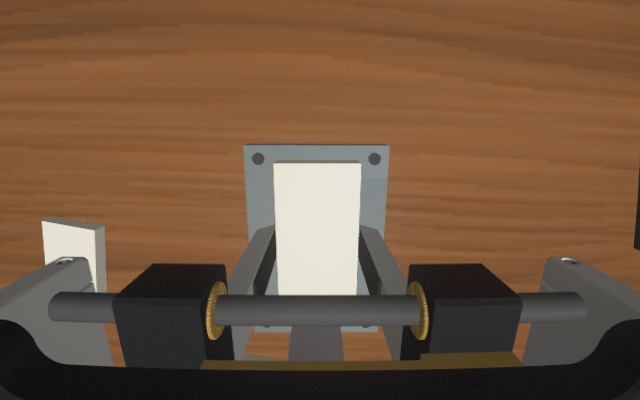

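arm_command(
  deltas=[
    {"translation": [0.5,0,0],"turn": [0,0,0]},
    {"translation": [0.9,0,0],"turn": [0,0,0]},
    {"translation": [1.02,0,0],"turn": [0,0,0]},
    {"translation": [1.06,0,0],"turn": [0,0,0]},
    {"translation": [1.1,0,0],"turn": [0,0,0]},
    {"translation": [1.13,0,0],"turn": [0,0,0]},
    {"translation": [1.13,0,0],"turn": [0,0,0]},
  ],
)

```text
time_s: 17.77
ee_pos: [0.53, 0.0303, 0.0717]
eef_rot: [-0.106, 1.57, -0.069]
force: [0.5, 0.8, -2.3]
grip_width: 0.052
```

arm_command(
  deltas=[
    {"translation": [0.03,0,0],"turn": [0,0,0]},
    {"translation": [0.05,0,0],"turn": [0,0,0]},
    {"translation": [0.05,0,0],"turn": [0,0,0]},
  ],
)

```text
time_s: 18.02
ee_pos: [0.5301, 0.0304, 0.0713]
eef_rot: [-0.211, 1.57, -0.174]
force: [-5.0, -0.7, 9.6]
grip_width: 0.0517
```

arm_command(
  deltas=[
    {"translation": [0,0,0.15],"turn": [0,0,0]},
    {"translation": [0,0,0.3],"turn": [0,0,0]},
    {"translation": [0,0,0.45],"turn": [0,0,0]},
    {"translation": [0,0,0.6],"turn": [0,0,0]},
    {"translation": [0,0,0.75],"turn": [0,0,0]},
    {"translation": [0,0,0.9],"turn": [0,0,0]},
    {"translation": [0,0,1.05],"turn": [0,0,0]},
    {"translation": [0,0,1.2],"turn": [0,0,0]},
    {"translation": [0,0,1.35],"turn": [0,0,0]},
    {"translation": [0,0,1.45],"turn": [0,0,0]},
    {"translation": [0,0,1.5],"turn": [0,0,0]},
    {"translation": [0,0,1.5],"turn": [0,0,0]},
  ],
)

```text
time_s: 19.02
ee_pos: [0.5674, 0.0318, 0.0714]
eef_rot: [-2.265, 1.571, -2.228]
force: [-7.5, -0.3, 11.1]
grip_width: 0.0518
```

arm_command(
  deltas=[
    {"translation": [0,0,0.04],"turn": [0,0,0]},
    {"translation": [0,0,0.08],"turn": [0,0,0]},
    {"translation": [0,0,0.08],"turn": [0,0,0]},
  ],
)

```text
time_s: 19.27
ee_pos: [0.568, 0.0319, 0.0713]
eef_rot: [-3.106, 1.567, -3.069]
force: [-19.5, -1.1, 19.4]
grip_width: 0.0518
```

arm_command(
  deltas=[
    {"translation": [-0.02,0,-0.04],"turn": [0,0,0]},
    {"translation": [-0.02,0,-0.04],"turn": [0,0,0]},
  ],
)

```text
time_s: 19.43
ee_pos: [0.5678, 0.0319, 0.0714]
eef_rot: [-3.086, 1.57, -3.049]
force: [-8.7, -0.1, 7.3]
grip_width: 0.0515
```

arm_command(
  deltas=[
    {"translation": [0,0,0],"turn": [0,0,0]},
    {"translation": [0,0,0],"turn": [0,0,0]},
    {"translation": [0,0,0],"turn": [0,0,0]},
    {"translation": [-1.0,0,0],"turn": [0,0,0]},
    {"translation": [-2.5,0,0],"turn": [0,0,0]},
    {"translation": [-4.0,0,-1.0],"turn": [0,0,0]},
    {"translation": [-5.0,0,-1.4],"turn": [0,0,0]},
    {"translation": [-5.0,0,-1.4],"turn": [0,0,0]},
    {"translation": [-5.0,0,-1.4],"turn": [0,0,0]},
    {"translation": [-5.0,0,-1.4],"turn": [0,0,0]},
  ],
  gripper=85,
)

```text
time_s: 20.27
ee_pos: [0.5333, 0.0306, 0.1949]
eef_rot: [3.056, 1.57, 3.093]
force: [0.3, -1.2, -0.6]
grip_width: 0.085
```

```bash
python3 look.py b5
python3 - <<'E'
import cv2
im=cv2.imread('pics/b5.png')[100:300,240:400]; cv2.imwrite('pics/b5c.png',cv2.resize(im,None,fx=5,fy=3,interpolation=cv2.INTER_CUBIC))
E
```

```text
t 20.27 pos [0.5333 0.0306 0.1949] jaw [-0.037  0.999  0.   ] down [-0.001  0.    -1.   ] F [ 0.3 -1.2 -0.6] w 0.085 q6 [-0.01  0.29  1.6   0.    1.25 -1.62]
```

View pics/b5c.png

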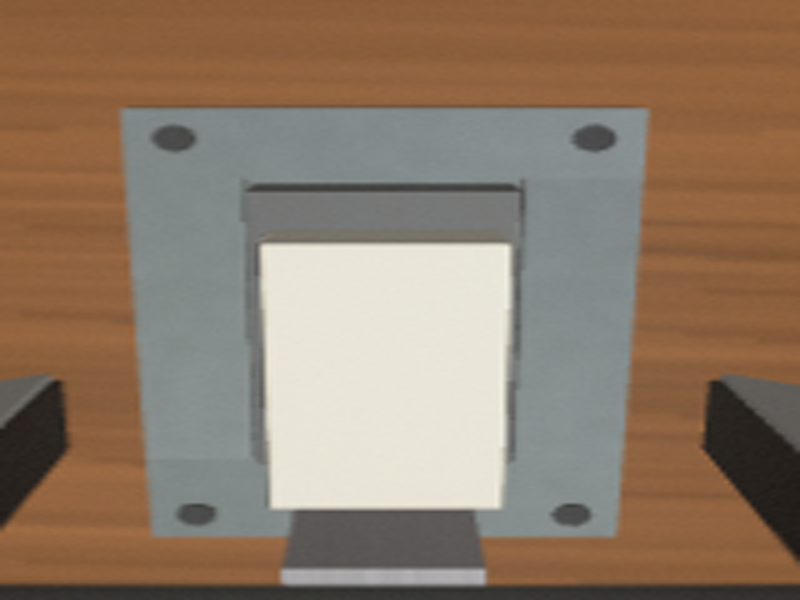

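View pics/b5.png

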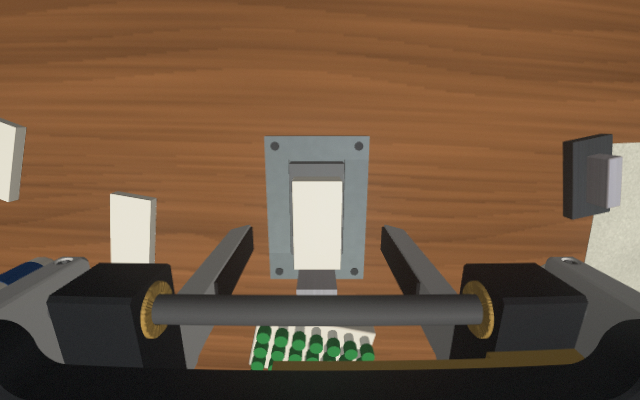

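Run:
```python
from cor import *
m,y=corners('b5',[(260,242),(513,242),(503,509),(270,509)],.064,(240,100),(5,3))
s,y2=corners('b5',[(121,107),(650,107),(618,536),(152,536)],.02,(240,100),(5,3))
d=(m-s)[:2]; print(d@[np.cos(.036),np.sin(.036)]+.005,d@[-np.sin(.036),np.cos(.036)])
p=viewpose([.600,-.207],.16,np.pi/2-.15,0,.015);print(p);goto(p,np.pi/2-.15)
```

```text
b5 ctr [0.5659 0.0307 0.064 ] len [0.1003 0.0517] yaw 0.0357 0.0355
b5 ctr [0.5624 0.0303 0.02  ] len [0.1803 0.1201] yaw 0.0348 0.0355
0.008515197264002572 0.00027749160953103463
[ 0.59381248 -0.20479031  0.16      ]
t [1.369, -9.498, 2.078] turn [2.14, -0.02, 0.0] rows>= 5.9
```

arm_command(
  deltas=[
    {"translation": [1.37,-9.5,2.08],"turn": [2.14,0,0]},
    {"translation": [1.37,-9.5,2.08],"turn": [2.14,0,0]},
    {"translation": [1.37,-9.5,2.08],"turn": [2.14,0,0]},
    {"translation": [1.37,-9.5,2.08],"turn": [2.14,0,0]},
    {"translation": [1.37,-9.5,2.08],"turn": [2.14,0,0]},
    {"translation": [1.37,-9.5,2.08],"turn": [2.14,0,0]},
    {"translation": [1.37,-9.5,2.08],"turn": [2.14,0,0]},
    {"translation": [1.37,-9.5,2.08],"turn": [2.14,0,0]},
    {"translation": [1.37,-9.5,2.08],"turn": [2.14,0,0]},
  ],
)

```text
time_s: 21.07
ee_pos: [0.5938, -0.2044, 0.16]
eef_rot: [2.832, 1.568, 2.682]
force: [-0.2, 1.1, -0.0]
grip_width: 0.0851
```

```bash
python3 look.py k1
python3 - <<'E'
import cv2
im=cv2.imread('pics/k1.png')[100:300,240:400]; cv2.imwrite('pics/k1c.png',cv2.resize(im,None,fx=5,fy=3,interpolation=cv2.INTER_CUBIC))
E
```

```text
t 21.07 pos [ 0.5938 -0.2044  0.16  ] jaw [0.15  0.989 0.001] down [-0.002  0.001 -1.   ] F [-0.2  1.1 -0. ] w 0.0851 q6 [-0.39  0.53  1.35  0.    1.26 -1.81]
```

View pics/k1c.png

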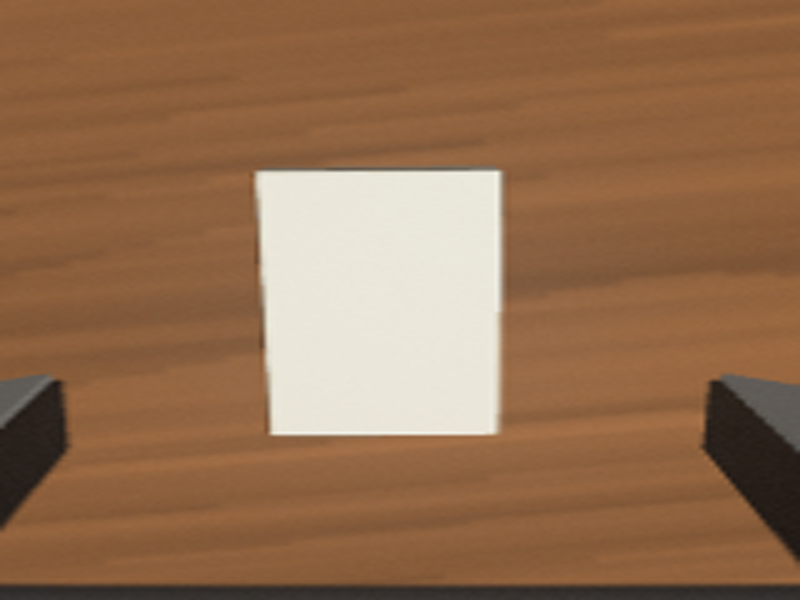

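View pics/k1.png

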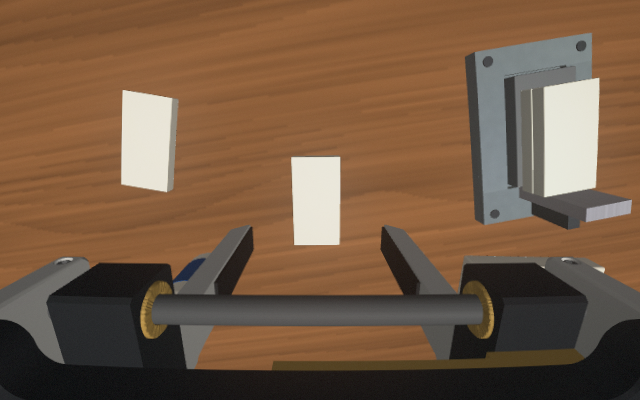

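Run:
```python
from cor import *
m,y=corners('k1',[(256,171),(502,171),(499,434),(270,434)],.015,(240,100),(5,3))
corners('k1',[(122,90),(173,99),(167,191),(121,183)],.015,(0,0),(1,1))
goto([m[0]+.001,m[1]+.001,.0225],np.pi/2+y+.003);
```

```text
k1 ctr [ 0.6027 -0.2077  0.015 ] len [0.0989 0.0518] yaw -0.1399 -0.1516
k1 ctr [ 0.5112 -0.3752  0.015 ] len [0.0974 0.0522] yaw -0.3274 -0.3322
t [5.522, -0.056, 0.41] turn [-0.14, -0.02, -0.01] rows>= 3.3
```

arm_command(
  deltas=[
    {"translation": [2.5,-0.06,0.41],"turn": [0,0,0]},
    {"translation": [4.2,-0.06,0.41],"turn": [0,0,0]},
    {"translation": [5.2,-0.06,0.41],"turn": [0,0,0]},
    {"translation": [5.5,-0.06,0.41],"turn": [0,0,0]},
    {"translation": [5.5,-0.06,0.41],"turn": [0,0,0]},
    {"translation": [5.5,-0.06,0.41],"turn": [0,0,0]},
  ],
)

```text
time_s: 21.62
ee_pos: [0.6042, -0.2068, 0.0245]
eef_rot: [2.843, 1.571, 2.694]
force: [0.6, 0.2, 0.8]
grip_width: 0.0849
```

arm_command(
  deltas=[
    {"translation": [0,0,0],"turn": [0,0,0]},
    {"translation": [0,0,0],"turn": [0,0,0]},
    {"translation": [0,0,0],"turn": [0,0,0]},
    {"translation": [0,0,0],"turn": [0,0,0]},
    {"translation": [0,0,0],"turn": [0,0,0]},
    {"translation": [0,0,0],"turn": [0,0,0]},
    {"translation": [0,0,0],"turn": [0,0,0]},
  ],
  gripper=40,
  force=25,
)

```text
time_s: 22.2
ee_pos: [0.604, -0.2078, 0.0242]
eef_rot: [0.448, 1.57, 0.298]
force: [-0.9, 1.8, 3.4]
grip_width: 0.0515
```

Run:
```python
from h import *
st();goto([.530,.0304,.115],np.pi/2+.0365)
```

```text
t 22.2 pos [ 0.604  -0.2078  0.0242] jaw [0.15  0.989 0.   ] down [ 0.  0. -1.] F [-0.9  1.8  3.4] w 0.0515 q6 [-0.39  0.71  1.41  0.    1.03 -1.81]
t [-3.631, 8.978, -4.352] turn [-2.14, 0.0, -0.0] rows>= 6.4
```

arm_command(
  deltas=[
    {"translation": [-1.5,0,0],"turn": [0,0,0]},
    {"translation": [-2.9,0,-0.6],"turn": [-0.2,0,0]},
    {"translation": [-3.6,0.8,-1.6],"turn": [-0.5,0,0]},
    {"translation": [-3.6,1.8,-2.6],"turn": [-0.8,0,0]},
    {"translation": [-3.6,3.0,-3.6],"turn": [-1.1,0,0]},
    {"translation": [-3.6,4.4,-4.35],"turn": [-1.4,0,0]},
    {"translation": [-3.6,5.8,-4.35],"turn": [-1.7,0,0]},
    {"translation": [-3.6,7.2,-4.35],"turn": [-2.0,0,0]},
    {"translation": [-3.6,8.4,-4.35],"turn": [-2.14,0,0]},
    {"translation": [-3.6,8.98,-4.35],"turn": [-2.14,0,0]},
    {"translation": [-3.6,8.98,-4.35],"turn": [-2.14,0,0]},
    {"translation": [-3.6,8.98,-4.35],"turn": [-2.14,0,0]},
  ],
)

```text
time_s: 23.2
ee_pos: [0.5297, 0.0307, 0.1136]
eef_rot: [-2.906, 1.57, -2.868]
force: [-0.5, -0.1, -2.0]
grip_width: 0.052
```

```bash
python3 look.py b6
python3 - <<'E'
from h import *
goto([.530,.0307,.0885],np.pi/2+.0365)
E
```

```text
t 23.2 pos [0.5297 0.0307 0.1136] jaw [-0.038  0.999 -0.   ] down [-0.001 -0.    -1.   ] F [-0.5 -0.1 -2. ] w 0.052 q6 [-0.01  0.38  1.69 -0.    1.07 -1.62]
t [1.007, 0.03, 0.011] turn [0.0, -0.01, 0.0] rows>= 0.6
```

View pics/b6.png

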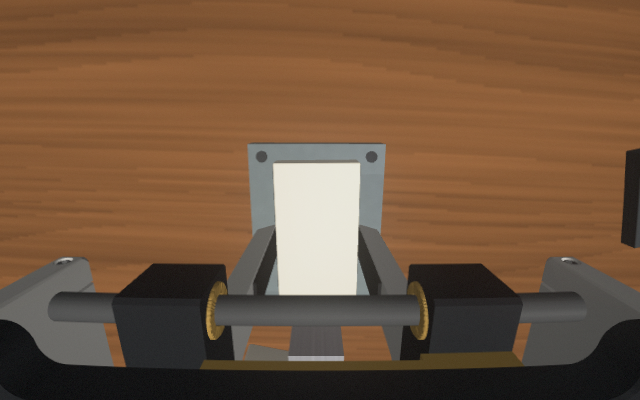

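Held square (columns 274–360, near edge row 163). Lower gently.

arm_command(
  deltas=[
    {"translation": [0.5,0,0],"turn": [0,0,0]},
    {"translation": [0.85,0,0],"turn": [0,0,0]},
    {"translation": [0.95,0,0],"turn": [0,0,0]},
    {"translation": [1.0,0,0],"turn": [0,0,0]},
    {"translation": [1.03,0,0],"turn": [0,0,0]},
    {"translation": [1.03,0,0],"turn": [0,0,0]},
  ],
)

```text
time_s: 23.75
ee_pos: [0.5301, 0.0301, 0.0884]
eef_rot: [-0.154, 1.571, -0.118]
force: [0.7, 0.0, -2.5]
grip_width: 0.0517
```

arm_command(
  deltas=[
    {"translation": [0.03,0,0],"turn": [0,0,0]},
    {"translation": [0.04,0,0],"turn": [0,0,0]},
    {"translation": [0.04,0,0],"turn": [0,0,0]},
  ],
)

```text
time_s: 24.0
ee_pos: [0.5302, 0.0302, 0.0882]
eef_rot: [-0.264, 1.57, -0.227]
force: [-3.4, -2.7, 6.8]
grip_width: 0.0516
```

arm_command(
  deltas=[
    {"translation": [0,0,0.15],"turn": [0,0,0]},
    {"translation": [0,0,0.3],"turn": [0,0,0]},
    {"translation": [0,0,0.45],"turn": [0,0,0]},
    {"translation": [0,0,0.6],"turn": [0,0,0]},
    {"translation": [0,0,0.75],"turn": [0,0,0]},
    {"translation": [0,0,0.9],"turn": [0,0,0]},
    {"translation": [0,0,1.05],"turn": [0,0,0]},
    {"translation": [0,0,1.2],"turn": [0,0,0]},
    {"translation": [0,0,1.33],"turn": [0,0,0]},
    {"translation": [0,0,1.41],"turn": [0,0,0]},
    {"translation": [0,0,1.45],"turn": [0,0,0]},
    {"translation": [0,0,1.45],"turn": [0,0,0]},
  ],
)

```text
time_s: 25.0
ee_pos: [0.5664, 0.0317, 0.0882]
eef_rot: [0.053, 1.57, 0.089]
force: [-4.5, 0.4, 6.4]
grip_width: 0.0517
```

arm_command(
  deltas=[
    {"translation": [0,0,0.04],"turn": [0,0,0]},
    {"translation": [0,0,0.08],"turn": [0,0,0]},
    {"translation": [0,0,0.08],"turn": [0,0,0]},
  ],
)

```text
time_s: 25.25
ee_pos: [0.5677, 0.0318, 0.0882]
eef_rot: [3.123, 1.569, -3.123]
force: [-10.6, -1.1, 10.8]
grip_width: 0.0519
```

arm_command(
  deltas=[
    {"translation": [0,0,0.02],"turn": [0,0,0]},
    {"translation": [0,0,0.03],"turn": [0,0,0]},
    {"translation": [0,0,0.03],"turn": [0,0,0]},
  ],
)

```text
time_s: 25.5
ee_pos: [0.5677, 0.0318, 0.0882]
eef_rot: [3.137, 1.568, -3.11]
force: [-16.4, -0.7, 14.8]
grip_width: 0.0521
```

At the stop (TCP stuck at 0.5677). Ease and release.

arm_command(
  deltas=[
    {"translation": [-0.015,0,-0.04],"turn": [0,0,0]},
    {"translation": [-0.015,0,-0.04],"turn": [0,0,0]},
  ],
)

```text
time_s: 25.67
ee_pos: [0.5676, 0.0318, 0.0882]
eef_rot: [2.961, 1.57, 2.998]
force: [-6.6, -0.1, 5.5]
grip_width: 0.0516
```

arm_command(
  deltas=[
    {"translation": [0,0,0],"turn": [0,0,0]},
    {"translation": [0,0,0],"turn": [0,0,0]},
    {"translation": [0,0,0],"turn": [0,0,0]},
    {"translation": [-1.0,0,0],"turn": [0,0,0]},
    {"translation": [-2.5,0,0],"turn": [0,0,0]},
    {"translation": [-3.5,0,-1.0],"turn": [0,0,0]},
    {"translation": [-4.3,0,-1.4],"turn": [0,0,0]},
    {"translation": [-4.3,0,-1.4],"turn": [0,0,0]},
    {"translation": [-4.3,0,-1.4],"turn": [0,0,0]},
    {"translation": [-4.3,0,-1.4],"turn": [0,0,0]},
  ],
  gripper=85,
)

```text
time_s: 26.5
ee_pos: [0.5331, 0.0305, 0.1941]
eef_rot: [3.063, 1.57, 3.1]
force: [0.0, -0.2, 0.2]
grip_width: 0.0848
```

```bash
python3 look.py b7
python3 - <<'E'
import cv2
im=cv2.imread('pics/b7.png')[100:300,240:400]; cv2.imwrite('pics/b7c.png',cv2.resize(im,None,fx=5,fy=3,interpolation=cv2.INTER_CUBIC))
E
```

```text
t 26.5 pos [0.5331 0.0305 0.1941] jaw [-0.037  0.999  0.   ] down [-0.001  0.    -1.   ] F [ 0.  -0.2  0.2] w 0.0848 q6 [-0.01  0.29  1.6   0.    1.25 -1.62]
```

View pics/b7c.png

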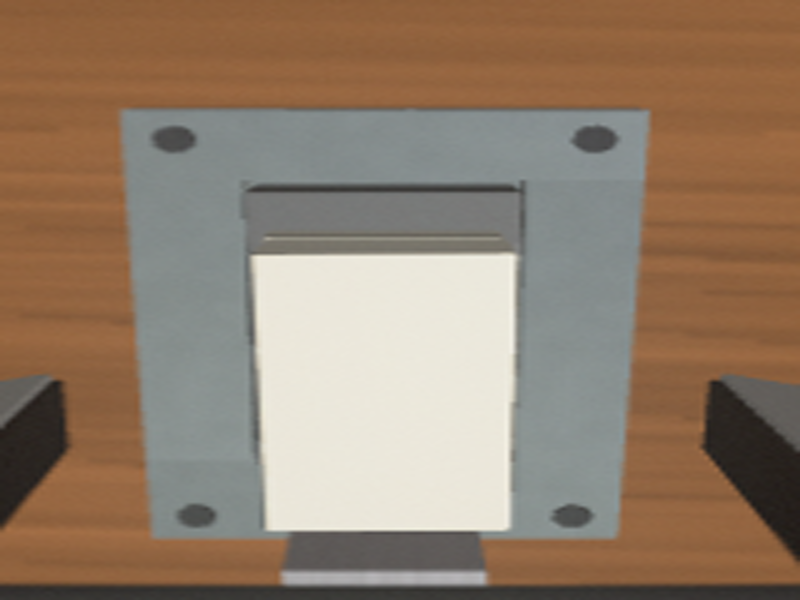

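Run:
```python
from cor import *
m,y=corners('b7',[(251,254),(517,254),(510,529),(264,529)],.079,(240,100),(5,3))
s,y2=corners('b7',[(121,109),(650,109),(618,537),(152,537)],.02,(240,100),(5,3))
d=(m-s)[:2]; print(d@[np.cos(.036),np.sin(.036)]+.005,d@[-np.sin(.036),np.cos(.036)])
c,im=pickle.load(open('pics/b7.pkl','rb'))
u=lambda p:(np.array(p,float)+.5)/[5,3]-.5+[240,100]
n=np.array([np.cos(.036),np.sin(.036)])
for q,z in((254,.079),(242,.064),(237,.049)): print(z,(onz(c,u([(384,q)]),z)[0]-s)[:2]@n+.005)
p=[.5122,-.3742,.08];goto(p,np.pi/2-.33);goto([.5122,-.3742,.0225],np.pi/2-.33)
```

```text
b7 ctr [0.5658 0.0304 0.079 ] len [0.0987 0.0518] yaw 0.0416 0.0354
b7 ctr [0.5625 0.0302 0.02  ] len [0.1796 0.1199] yaw 0.0347 0.0355
0.008311887269410819 7.777440440325064e-05
0.079 -0.04103554555953358
0.064 -0.04212582321644719
0.049 -0.04109138436622608
t [4.548, -16.146, -1.415] turn [4.2, -0.02, 0.0] rows>= 10.1
t [6.848, -16.146, -1.411] turn [4.2, -0.02, 0.0] rows>= 10.5
```

arm_command(
  deltas=[
    {"translation": [4.5,-16.1,-1.41],"turn": [4.2,0,0]},
    {"translation": [4.5,-16.1,-1.41],"turn": [4.2,0,0]},
    {"translation": [4.5,-16.1,-1.41],"turn": [4.2,0,0]},
    {"translation": [4.5,-16.1,-1.41],"turn": [4.2,0,0]},
    {"translation": [4.5,-16.1,-1.41],"turn": [4.2,0,0]},
    {"translation": [4.5,-16.1,-1.41],"turn": [4.2,0,0]},
    {"translation": [4.5,-16.1,-1.41],"turn": [4.2,0,0]},
    {"translation": [4.5,-16.1,-1.41],"turn": [4.2,0,0]},
    {"translation": [4.5,-16.1,-1.41],"turn": [4.2,0,0]},
    {"translation": [4.5,-16.1,-1.41],"turn": [4.2,0,0]},
    {"translation": [4.5,-16.1,-1.41],"turn": [4.2,0,0]},
    {"translation": [4.5,-16.1,-1.41],"turn": [4.2,0,0]},
  ],
)

```text
time_s: 27.55
ee_pos: [0.5112, -0.3745, 0.0795]
eef_rot: [2.791, 1.567, 2.458]
force: [-0.1, 0.2, 0.3]
grip_width: 0.0849
```

```bash
python3 look.py k3;  python3 - <<'E'
from h import *
goto([.5122,-.3742,.0225],np.pi/2-.33)
E
```

```text
t 27.55 pos [ 0.5112 -0.3745  0.0795] jaw [0.327 0.945 0.001] down [-0.003  0.002 -1.   ] F [-0.1  0.2  0.3] w 0.0849 q6 [-0.69  0.63  1.4  -0.    1.12 -1.93]
t [2.322, -0.043, 0.031] turn [-0.01, -0.03, -0.01] rows>= 1.4
```

View pics/k3.png

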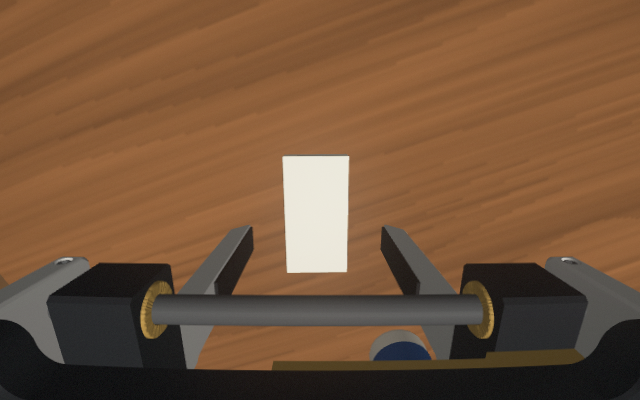

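arm_command(
  deltas=[
    {"translation": [1.2,0,0.02],"turn": [0,0,0]},
    {"translation": [2.0,0,0.02],"turn": [0,0,0]},
    {"translation": [2.3,0,0.02],"turn": [0,0,0]},
    {"translation": [2.3,0,0.02],"turn": [0,0,0]},
    {"translation": [2.3,0,0.02],"turn": [0,0,0]},
  ],
)

```text
time_s: 28.02
ee_pos: [0.5136, -0.3726, 0.0258]
eef_rot: [-0.213, 1.57, -0.542]
force: [0.7, 0.1, -0.2]
grip_width: 0.0853
```

arm_command(
  deltas=[
    {"translation": [0,0,0],"turn": [0,0,0]},
    {"translation": [0,0,0],"turn": [0,0,0]},
    {"translation": [0,0,0],"turn": [0,0,0]},
    {"translation": [0,0,0],"turn": [0,0,0]},
    {"translation": [0,0,0],"turn": [0,0,0]},
    {"translation": [0,0,0],"turn": [0,0,0]},
    {"translation": [0,0,0],"turn": [0,0,0]},
  ],
  gripper=40,
  force=25,
)

```text
time_s: 28.6
ee_pos: [0.5131, -0.3735, 0.0255]
eef_rot: [-0.651, 1.57, -0.981]
force: [-2.9, -1.6, 3.8]
grip_width: 0.0515
```

Run:
```python
from h import *
st();goto([.530,.0304,.13],np.pi/2+.0365)
```

```text
t 28.6 pos [ 0.5131 -0.3735  0.0255] jaw [ 0.324  0.946 -0.   ] down [ 0.    -0.001 -1.   ] F [-2.9 -1.6  3.8] w 0.0515 q6 [-0.69  0.7   1.42 -0.    1.02 -1.93]
t [-4.191, 15.504, -4.591] turn [-4.2, 0.01, 0.01] rows>= 10.0
```

arm_command(
  deltas=[
    {"translation": [-1.4,0,0],"turn": [0,0,0]},
    {"translation": [-2.8,0.3,-0.1],"turn": [0,0,0]},
    {"translation": [-4.0,1.0,-0.3],"turn": [-0.2,0,0]},
    {"translation": [-4.2,2.2,-0.7],"turn": [-0.6,0,0]},
    {"translation": [-4.2,3.5,-1.1],"turn": [-1.0,0,0]},
    {"translation": [-4.2,4.9,-1.5],"turn": [-1.4,0,0]},
    {"translation": [-4.2,6.3,-1.9],"turn": [-1.8,0,0]},
    {"translation": [-4.2,7.7,-2.3],"turn": [-2.2,0,0]},
    {"translation": [-4.2,9.1,-2.7],"turn": [-2.6,0,0]},
    {"translation": [-4.2,10.5,-3.1],"turn": [-3.0,0,0]},
    {"translation": [-4.2,11.7,-3.5],"turn": [-3.4,0,0]},
    {"translation": [-4.2,12.4,-3.7],"turn": [-3.7,0,0]},
  ],
)

```text
time_s: 29.6
ee_pos: [0.5253, -0.0469, 0.1298]
eef_rot: [2.459, 1.57, 2.456]
force: [-0.2, 0.1, -2.3]
grip_width: 0.0517
```

Run:
```python
from h import *
st();goto([.530,.0304,.13],np.pi/2+.0365)
```

```text
t 29.6 pos [ 0.5253 -0.0469  0.1298] jaw [0.003 1.    0.001] down [-0.001  0.001 -1.   ] F [-0.2  0.1 -2.3] w 0.0517 q6 [-0.16  0.35  1.69  0.    1.1  -1.73]
t [-0.006, 3.093, 0.176] turn [-0.46, -0.01, -0.01] rows>= 1.9
```

arm_command(
  deltas=[
    {"translation": [0,1.0,0.1],"turn": [-0.3,0,0]},
    {"translation": [0,2.2,0.17],"turn": [-0.46,0,0]},
    {"translation": [0,2.9,0.17],"turn": [-0.46,0,0]},
    {"translation": [0,3.1,0.17],"turn": [-0.46,0,0]},
    {"translation": [0,3.1,0.17],"turn": [-0.46,0,0]},
    {"translation": [0,3.1,0.17],"turn": [-0.46,0,0]},
  ],
)

```text
time_s: 30.1
ee_pos: [0.5305, 0.027, 0.1298]
eef_rot: [-2.904, 1.57, -2.87]
force: [0.1, -0.0, -3.1]
grip_width: 0.0515
```

```bash
python3 look.py b8
python3 - <<'E'
from h import *
goto([.530,.0304,.1045],np.pi/2+.0365)
E
```

```text
t 30.1 pos [0.5305 0.027  0.1298] jaw [-0.033  0.999 -0.   ] down [-0.001 -0.    -1.   ] F [ 0.1 -0.  -3.1] w 0.0515 q6 [-0.02  0.36  1.68 -0.    1.11 -1.62]
t [1.015, 0.15, -0.017] turn [-0.04, -0.0, 0.0] rows>= 0.6
```

View pics/b8.png

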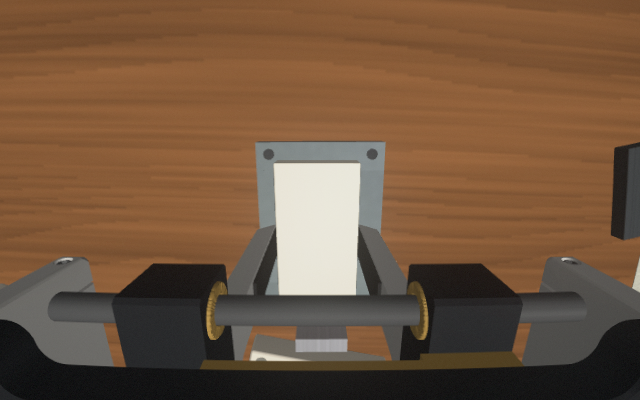

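arm_command(
  deltas=[
    {"translation": [0.5,0.14,-0.01],"turn": [-0.04,0,0]},
    {"translation": [0.8,0.14,-0.01],"turn": [-0.04,0,0]},
    {"translation": [0.92,0.14,-0.01],"turn": [-0.04,0,0]},
    {"translation": [0.98,0.14,-0.01],"turn": [-0.04,0,0]},
    {"translation": [1.0,0.14,-0.01],"turn": [-0.04,0,0]},
    {"translation": [1.0,0.14,-0.01],"turn": [-0.04,0,0]},
  ],
)

```text
time_s: 30.65
ee_pos: [0.5304, 0.0307, 0.1052]
eef_rot: [-0.066, 1.571, -0.029]
force: [-1.0, 0.3, -2.4]
grip_width: 0.052
```

arm_command(
  deltas=[
    {"translation": [0.03,0,0],"turn": [0,0,0]},
    {"translation": [0.04,0,0],"turn": [0,0,0]},
    {"translation": [0.04,0,0],"turn": [0,0,0]},
  ],
)

```text
time_s: 30.9
ee_pos: [0.5305, 0.0309, 0.1045]
eef_rot: [-0.349, 1.57, -0.312]
force: [0.0, -1.0, 0.8]
grip_width: 0.0519
```

Run:
```python
from h import *
st();goto([.530,.0304,.1045],np.pi/2+.0365)
```

```text
t 30.9 pos [0.5305 0.0309 0.1045] jaw [-0.037  0.999 -0.   ] down [ 0.001 -0.    -1.   ] F [ 0.  -1.   0.8] w 0.0519 q6 [-0.01  0.39  1.7  -0.    1.05 -1.62]
t [-0.001, -0.019, -0.021] turn [0.0, 0.01, 0.0] rows>= 0.0
```

Just touching (+3 N over the weight). A little more pressure, then slide.

arm_command(
  deltas=[
    {"translation": [0.02,0,0],"turn": [0,0,0]},
    {"translation": [0.02,0,0.15],"turn": [0,0,0]},
    {"translation": [0.02,0,0.3],"turn": [0,0,0]},
    {"translation": [0.02,0,0.45],"turn": [0,0,0]},
    {"translation": [0.02,0,0.6],"turn": [0,0,0]},
    {"translation": [0.02,0,0.75],"turn": [0,0,0]},
    {"translation": [0.02,0,0.9],"turn": [0,0,0]},
    {"translation": [0.02,0,1.05],"turn": [0,0,0]},
    {"translation": [0.02,0,1.2],"turn": [0,0,0]},
    {"translation": [0.02,0,1.33],"turn": [0,0,0]},
    {"translation": [0.02,0,1.4],"turn": [0,0,0]},
    {"translation": [0.02,0,1.4],"turn": [0,0,0]},
  ],
)

```text
time_s: 31.9
ee_pos: [0.5654, 0.0323, 0.1044]
eef_rot: [-0.447, 1.571, -0.41]
force: [-5.0, 0.3, 8.3]
grip_width: 0.0518
```

arm_command(
  deltas=[
    {"translation": [0,0,0.04],"turn": [0,0,0]},
    {"translation": [0,0,0.08],"turn": [0,0,0]},
    {"translation": [0,0,0.08],"turn": [0,0,0]},
  ],
)

```text
time_s: 32.15
ee_pos: [0.5672, 0.0324, 0.1045]
eef_rot: [-2.784, 1.571, -2.747]
force: [-6.9, -0.1, 8.6]
grip_width: 0.0514
```

arm_command(
  deltas=[
    {"translation": [0,0,0.04],"turn": [0,0,0]},
    {"translation": [0,0,0.06],"turn": [0,0,0]},
    {"translation": [0,0,0.06],"turn": [0,0,0]},
  ],
)

```text
time_s: 32.4
ee_pos: [0.5676, 0.0324, 0.1044]
eef_rot: [-3.126, 1.568, -3.09]
force: [-15.8, -1.4, 14.8]
grip_width: 0.052
```

arm_command(
  deltas=[
    {"translation": [-0.015,0,-0.035],"turn": [0,0,0]},
    {"translation": [-0.015,0,-0.035],"turn": [0,0,0]},
  ],
)

```text
time_s: 32.57
ee_pos: [0.5674, 0.0324, 0.1044]
eef_rot: [-3.128, 1.57, -3.091]
force: [-7.2, -0.6, 8.3]
grip_width: 0.0516
```

arm_command(
  deltas=[
    {"translation": [0,0,0],"turn": [0,0,0]},
    {"translation": [0,0,0],"turn": [0,0,0]},
    {"translation": [0,0,0],"turn": [0,0,0]},
    {"translation": [-1.0,0,0],"turn": [0,0,0]},
    {"translation": [-2.5,0,0],"turn": [0,0,0]},
    {"translation": [-3.5,0,-1.0],"turn": [0,0,0]},
    {"translation": [-4.3,0,-1.4],"turn": [0,0,0]},
    {"translation": [-4.3,0,-1.4],"turn": [0,0,0]},
    {"translation": [-4.3,0,-1.4],"turn": [0,0,0]},
    {"translation": [-4.3,0,-1.4],"turn": [0,0,0]},
  ],
  gripper=85,
)

```text
time_s: 33.4
ee_pos: [0.533, 0.0311, 0.2103]
eef_rot: [3.07, 1.57, 3.107]
force: [0.7, 0.5, -0.1]
grip_width: 0.0849
```

```bash
python3 look.py b9
python3 - <<'E'
from h import *
im=cv2.imread('pics/b9.png')[100:300,240:400]; cv2.imwrite('pics/b9c.png',cv2.resize(im,None,fx=5,fy=3,interpolation=cv2.INTER_CUBIC))
im=optics.camera('top'); cv2.imwrite('pics/t9.png',im[:,:,::-1]); print([(d['score'],d['box']) for d in models.look_for('weight','top')])
im=optics.camera('side'); cv2.imwrite('pics/s9.png',cv2.resize(im[100:260,180:420,::-1],None,fx=3,fy=3))
E
```

```text
t 33.4 pos [0.533  0.0311 0.2103] jaw [-0.037  0.999  0.   ] down [-0.001  0.    -1.   ] F [ 0.7  0.5 -0.1] w 0.0849 q6 [-0.01  0.28  1.58  0.    1.28 -1.62]
[(0.66, [167.5, 214.0, 192.4, 258.6])]
```

View pics/b9c.png

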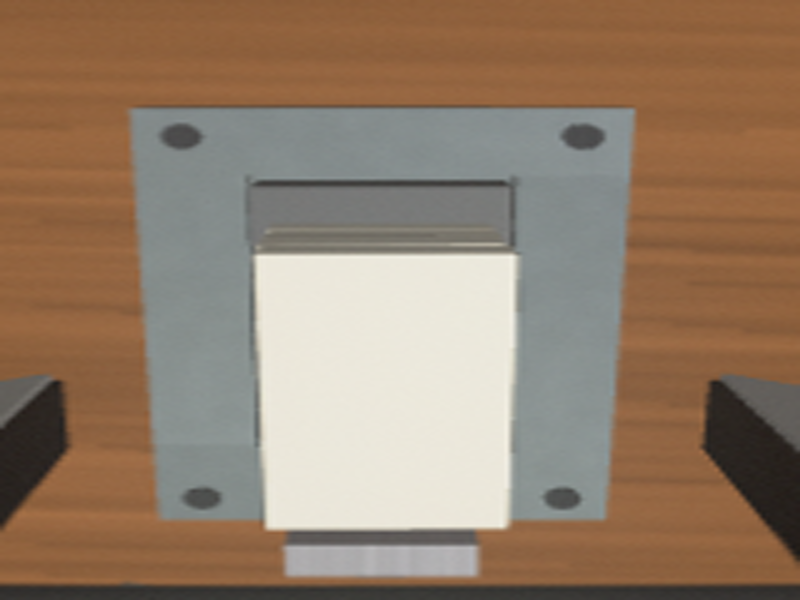

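View pics/s9.png

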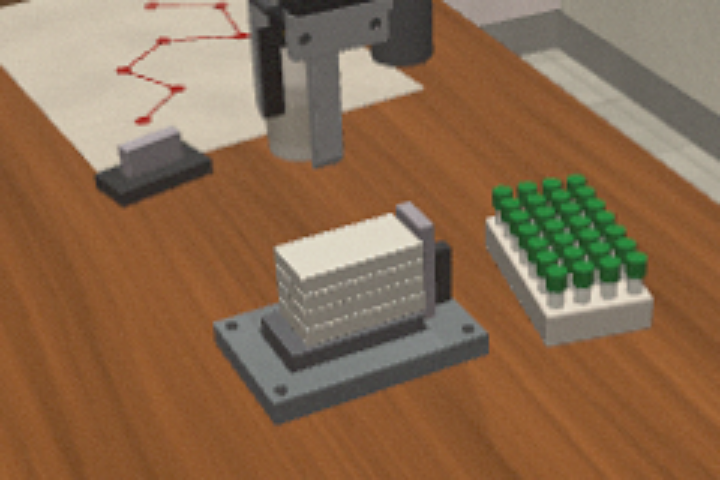

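View pics/b9.png

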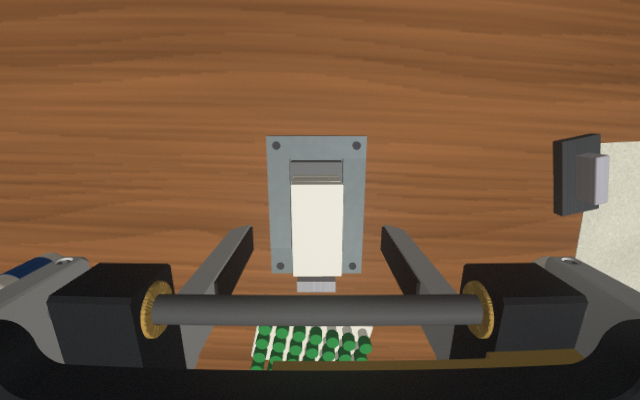

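Run:
```python
from cor import *
m,y=corners('b9',[(254,255),(518,255),(509,528),(265,528)],.094,(240,100),(5,3))
s,y2=corners('b9',[(130,109),(635,109),(606,519),(158,519)],.02,(240,100),(5,3))
d=(m-s)[:2]; print(d@[np.cos(.036),np.sin(.036)]+.005,d@[-np.sin(.036),np.cos(.036)])
p=viewpose([.507,.367],.19,np.pi/2+.26,0,.016);print(p);goto(p,np.pi/2+.26)
```

```text
b9 ctr [0.5661 0.0312 0.094 ] len [0.0984 0.0516] yaw 0.0377 0.0354
b9 ctr [0.5629 0.0301 0.02  ] len [0.1793 0.1201] yaw 0.0342 0.0355
0.008318710568547643 0.0010341520631586764
[0.4931522  0.36460615 0.19      ]
t [0.811, 13.39, -1.1] turn [-2.56, -0.02, -0.0] rows>= 8.1
```

arm_command(
  deltas=[
    {"translation": [0.8,13.4,-1.1],"turn": [-2.56,0,0]},
    {"translation": [0.8,13.4,-1.1],"turn": [-2.56,0,0]},
    {"translation": [0.8,13.4,-1.1],"turn": [-2.56,0,0]},
    {"translation": [0.8,13.4,-1.1],"turn": [-2.56,0,0]},
    {"translation": [0.8,13.4,-1.1],"turn": [-2.56,0,0]},
    {"translation": [0.8,13.4,-1.1],"turn": [-2.56,0,0]},
    {"translation": [0.8,13.4,-1.1],"turn": [-2.56,0,0]},
    {"translation": [0.8,13.4,-1.1],"turn": [-2.56,0,0]},
    {"translation": [0.8,13.4,-1.1],"turn": [-2.56,0,0]},
    {"translation": [0.8,13.4,-1.1],"turn": [-2.56,0,0]},
    {"translation": [0.8,13.4,-1.1],"turn": [-2.56,0,0]},
  ],
)

```text
time_s: 34.52
ee_pos: [0.4931, 0.3645, 0.1906]
eef_rot: [-2.659, 1.569, -2.398]
force: [0.5, -0.5, -1.0]
grip_width: 0.0853
```

```bash
python3 look.py w1
python3 - <<'E'
import cv2
im=cv2.imread('pics/w1.png')[100:300,240:400]; cv2.imwrite('pics/w1c.png',cv2.resize(im,None,fx=5,fy=3,interpolation=cv2.INTER_CUBIC))
E
```

```text
t 34.52 pos [0.4931 0.3645 0.1906] jaw [-0.258  0.966 -0.001] down [-0.001 -0.001 -1.   ] F [ 0.5 -0.5 -1. ] w 0.0853 q6 [ 0.58  0.47  1.37 -0.    1.31 -1.25]
```

View pics/w1c.png

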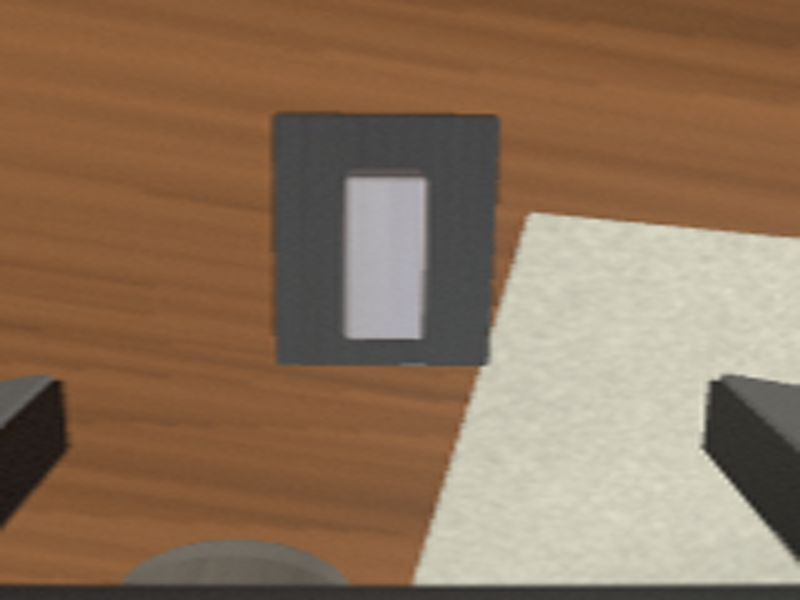

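View pics/w1.png

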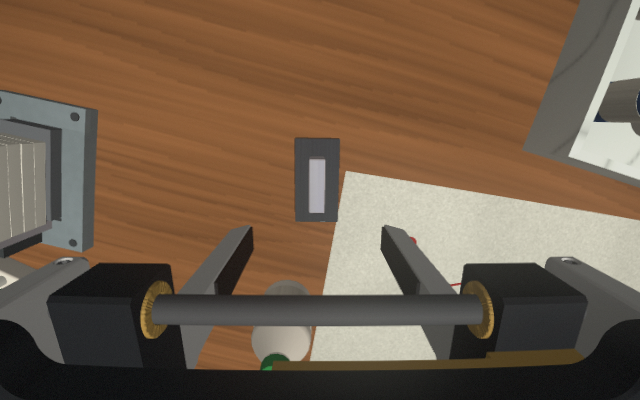

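Run:
```python
from cor import *
m,y=corners('w1',[(272,115),(499,115),(489,364),(277,364)],.016,(240,100),(5,3))
b,yb=corners('w1',[(345,177),(427,177),(424,339),(345,339)],.046,(240,100),(5,3))
y=.252
goto([m[0]+.001,m[1]+.001,.037+.0015],np.pi/2+y)
```

```text
w1 ctr [0.485  0.3606 0.016 ] len [0.099  0.0515] yaw 0.2532 0.2595
w1 ctr [0.485  0.3609 0.046 ] len [0.0592 0.0173] yaw 0.2539 0.2595
t [6.099, -0.01, -0.309] turn [0.09, -0.01, 0.01] rows>= 3.7
```

```bash
python3 look.py w2
python3 - <<'E'
import cv2,numpy as np,pickle
a=pickle.load(open('pics/w1.pkl','rb'))[1].astype(int);b=pickle.load(open('pics/w2.pkl','rb'))[1].astype(int)
print(np.abs(a-b)[100:290,240:400].max())
from h import *
im=optics.camera('top'); cv2.imwrite('pics/t10.png',im[:,:,::-1]); c=cal('top')
print(proj(c,[[.485,.3606,.016],[.509,.3685,.016]])); print([(d['score'],d['box']) for d in models.look_for('weight','top')])
E
```

```text
t 34.57 pos [0.4934 0.3639 0.191 ] jaw [-0.257  0.967 -0.   ] down [-0.001 -0.001 -1.   ] F [0.8 0.2 0.6] w 0.0847 q6 [ 0.58  0.47  1.37 -0.    1.31 -1.25]
75
[[181.00608022 246.32889447]
 [177.94945717 236.50399763]]
[(0.88, [173.7, 220.2, 195.8, 269.9])]
```

View pics/t10.png

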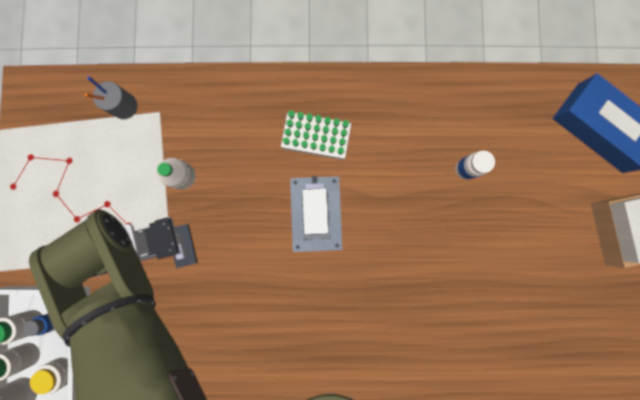

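```bash
python3 look.py w3
python3 - <<'E'
import cv2,numpy as np,pickle
a=pickle.load(open('pics/w3.pkl','rb'))[1].astype(int);b=pickle.load(open('pics/w2.pkl','rb'))[1].astype(int)
print(np.abs(a-b)[100:290,240:400].max())
im=cv2.imread('pics/w3.png')[100:300,240:400]; cv2.imwrite('pics/w3c.png',cv2.resize(im,None,fx=5,fy=3,interpolation=cv2.INTER_CUBIC))
E
```

```text
t 34.72 pos [0.4937 0.3637 0.1916] jaw [-0.256  0.967 -0.   ] down [ 0.  0. -1.] F [ 0.2 -0.   0.7] w 0.0849 q6 [ 0.58  0.47  1.37 -0.    1.31 -1.25]
77
```

View pics/w3c.png

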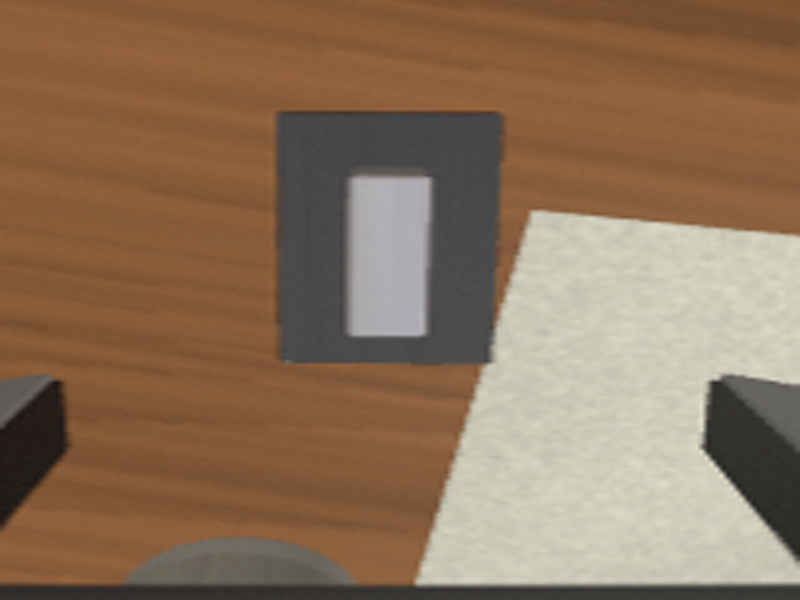

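Run:
```python
from cor import *
m,y=corners('w3',[(276,113),(502,113),(492,361),(280,361)],.016,(240,100),(5,3))
b,yb=corners('w3',[(347,175),(431,175),(427,336),(348,336)],.046,(240,100),(5,3))
goto([m[0]+.001,m[1]+.001,.038],np.pi/2+.256)
```

```text
w3 ctr [0.4848 0.3605 0.016 ] len [0.0988 0.0515] yaw 0.2504 0.2573
w3 ctr [0.4849 0.3607 0.046 ] len [0.059  0.0175] yaw 0.2522 0.2573
t [6.146, -0.009, -0.331] turn [0.03, 0.0, -0.0] rows>= 3.7
```

arm_command(
  deltas=[
    {"translation": [2.0,0,-0.33],"turn": [0,0,0]},
    {"translation": [3.8,0,-0.33],"turn": [0,0,0]},
    {"translation": [5.2,0,-0.33],"turn": [0,0,0]},
    {"translation": [5.9,0,-0.33],"turn": [0,0,0]},
    {"translation": [6.1,0,-0.33],"turn": [0,0,0]},
    {"translation": [6.1,0,-0.33],"turn": [0,0,0]},
    {"translation": [6.1,0,-0.33],"turn": [0,0,0]},
  ],
  gripper=50,
)

```text
time_s: 35.35
ee_pos: [0.4861, 0.3629, 0.0407]
eef_rot: [0.324, 1.569, 0.584]
force: [0.4, 0.1, 0.0]
grip_width: 0.0504
```

arm_command(
  deltas=[
    {"translation": [0,0,0],"turn": [0,0,0]},
    {"translation": [0,0,0],"turn": [0,0,0]},
    {"translation": [0,0,0],"turn": [0,0,0]},
    {"translation": [0,0,0],"turn": [0,0,0]},
    {"translation": [0,0,0],"turn": [0,0,0]},
    {"translation": [0,0,0],"turn": [0,0,0]},
    {"translation": [0,0,0],"turn": [0,0,0]},
  ],
  gripper=8,
  force=40,
)

```text
time_s: 35.93
ee_pos: [0.4854, 0.3627, 0.0394]
eef_rot: [-0.166, 1.57, 0.094]
force: [-0.3, -2.1, 6.1]
grip_width: 0.0179
```

Run:
```python
from h import *
st();goto([.530,.0304,.155],np.pi/2+.0365)
```

```text
t 35.93 pos [0.4854 0.3627 0.0394] jaw [-0.257  0.966 -0.   ] down [ 0.  0. -1.] F [-0.3 -2.1  6.1] w 0.0179 q6 [ 0.58  0.63  1.51 -0.    1.01 -1.25]
t [-4.625, -13.304, -1.69] turn [2.56, 0.01, 0.0] rows>= 8.5
```

arm_command(
  deltas=[
    {"translation": [-1.2,0,0],"turn": [0,0,0]},
    {"translation": [-2.6,0,0],"turn": [0,0,0]},
    {"translation": [-4.0,-0.4,0],"turn": [0,0,0]},
    {"translation": [-4.9,-1.3,-0.2],"turn": [0.2,0,0]},
    {"translation": [-4.9,-2.5,-0.3],"turn": [0.4,0,0]},
    {"translation": [-4.9,-3.8,-0.5],"turn": [0.7,0,0]},
    {"translation": [-4.9,-5.1,-0.7],"turn": [1.0,0,0]},
    {"translation": [-4.9,-6.4,-0.8],"turn": [1.3,0,0]},
    {"translation": [-4.9,-7.7,-1.0],"turn": [1.6,0,0]},
    {"translation": [-4.9,-9.0,-1.2],"turn": [1.9,0,0]},
    {"translation": [-4.9,-10.0,-1.4],"turn": [2.2,0,0]},
    {"translation": [-4.9,-10.5,-1.5],"turn": [2.4,0,0]},
  ],
)

```text
time_s: 36.93
ee_pos: [0.5161, 0.0968, 0.1608]
eef_rot: [-2.864, 1.569, -2.817]
force: [0.2, 0.2, -6.0]
grip_width: 0.0175
```

Run:
```python
from h import *
st();goto([.530,.0305,.16],np.pi/2+.0365)
```

```text
t 36.93 pos [0.5161 0.0968 0.1608] jaw [-0.047  0.999 -0.   ] down [-0.001 -0.    -1.   ] F [ 0.2  0.2 -6. ] w 0.0175 q6 [ 0.12  0.31  1.67 -0.    1.17 -1.5 ]
t [0.031, -2.677, 0.43] turn [0.12, -0.02, 0.0] rows>= 1.6
```

arm_command(
  deltas=[
    {"translation": [0,-0.8,0.2],"turn": [0.1,0,0]},
    {"translation": [0,-1.6,0.43],"turn": [0.13,0,0]},
    {"translation": [0,-2.2,0.43],"turn": [0.13,0,0]},
    {"translation": [0,-2.55,0.43],"turn": [0.13,0,0]},
    {"translation": [0,-2.6,0.43],"turn": [0.13,0,0]},
    {"translation": [0,-2.6,0.43],"turn": [0.13,0,0]},
    {"translation": [0,-2.6,0.43],"turn": [0.13,0,0]},
  ],
)

```text
time_s: 37.52
ee_pos: [0.5303, 0.0359, 0.1613]
eef_rot: [2.444, 1.57, 2.484]
force: [0.3, 0.3, -5.7]
grip_width: 0.0179
```

```bash
python3 look.py w4
python3 - <<'E'
from h import *
goto([.530,.0305,.135],np.pi/2+.0365)
E
```

```text
t 37.52 pos [0.5303 0.0359 0.1613] jaw [-0.04   0.999  0.   ] down [-0.  0. -1.] F [ 0.3  0.3 -5.7] w 0.0179 q6 [-0.    0.32  1.65  0.    1.17 -1.61]
t [1.053, -0.219, -0.021] turn [0.04, -0.0, -0.0] rows>= 0.6
```

View pics/w4.png

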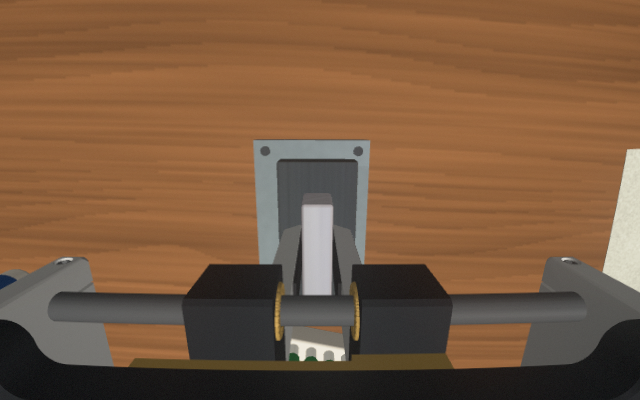

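arm_command(
  deltas=[
    {"translation": [0.4,-0.2,-0.02],"turn": [0.04,0,0]},
    {"translation": [0.8,-0.2,-0.02],"turn": [0.04,0,0]},
    {"translation": [0.95,-0.2,-0.02],"turn": [0.04,0,0]},
    {"translation": [1.02,-0.2,-0.02],"turn": [0.04,0,0]},
    {"translation": [1.06,-0.2,-0.02],"turn": [0.04,0,0]},
    {"translation": [1.06,-0.2,-0.02],"turn": [0.04,0,0]},
  ],
)

```text
time_s: 38.07
ee_pos: [0.5302, 0.0301, 0.1348]
eef_rot: [2.967, 1.571, 3.003]
force: [-0.1, 0.3, -3.9]
grip_width: 0.0179
```

arm_command(
  deltas=[
    {"translation": [0.02,0,0],"turn": [0,0,0]},
    {"translation": [0.04,0,0],"turn": [0,0,0]},
    {"translation": [0.04,0,0],"turn": [0,0,0]},
  ],
)

```text
time_s: 38.32
ee_pos: [0.5302, 0.0301, 0.1341]
eef_rot: [-0.048, 1.57, -0.012]
force: [0.2, -0.1, -4.5]
grip_width: 0.0175
```

Run:
```python
from h import *
st();goto([.530,.0305,.133],np.pi/2+.0365)
```

```text
t 38.32 pos [0.5302 0.0301 0.1341] jaw [-0.036  0.999 -0.   ] down [ 0. -0. -1.] F [ 0.2 -0.1 -4.5] w 0.0175 q6 [-0.01  0.35  1.68  0.    1.11 -1.62]
t [0.042, 0.018, -0.009] turn [-0.01, 0.0, 0.0] rows>= 0.0
```

arm_command(
  deltas=[
    {"translation": [0.03,0.01,0],"turn": [0,0,0]},
    {"translation": [0.05,0.01,0],"turn": [0,0,0]},
    {"translation": [0.05,0.01,0],"turn": [0,0,0]},
  ],
)

```text
time_s: 38.57
ee_pos: [0.5303, 0.0303, 0.1333]
eef_rot: [-0.159, 1.57, -0.123]
force: [-4.4, -1.6, 4.1]
grip_width: 0.0179
```

arm_command(
  deltas=[
    {"translation": [0,0,0.15],"turn": [0,0,0]},
    {"translation": [0,0,0.3],"turn": [0,0,0]},
    {"translation": [0,0,0.45],"turn": [0,0,0]},
    {"translation": [0,0,0.6],"turn": [0,0,0]},
    {"translation": [0,0,0.75],"turn": [0,0,0]},
    {"translation": [0,0,0.9],"turn": [0,0,0]},
    {"translation": [0,0,1.05],"turn": [0,0,0]},
    {"translation": [0,0,1.2],"turn": [0,0,0]},
    {"translation": [0,0,1.3],"turn": [0,0,0]},
    {"translation": [0,0,1.35],"turn": [0,0,0]},
    {"translation": [0,0,1.35],"turn": [0,0,0]},
  ],
)

```text
time_s: 39.48
ee_pos: [0.564, 0.0315, 0.1334]
eef_rot: [-0.248, 1.571, -0.212]
force: [-5.0, -0.9, 5.1]
grip_width: 0.0178
```

arm_command(
  deltas=[
    {"translation": [0,0,0.04],"turn": [0,0,0]},
    {"translation": [0,0,0.08],"turn": [0,0,0]},
    {"translation": [0,0,0.08],"turn": [0,0,0]},
  ],
)

```text
time_s: 39.73
ee_pos: [0.5659, 0.0316, 0.1333]
eef_rot: [-2.42, 1.571, -2.384]
force: [-6.1, -0.5, 6.8]
grip_width: 0.0174
```

arm_command(
  deltas=[
    {"translation": [0,0,0.04],"turn": [0,0,0]},
    {"translation": [0,0,0.06],"turn": [0,0,0]},
    {"translation": [0,0,0.06],"turn": [0,0,0]},
  ],
)

```text
time_s: 39.98
ee_pos: [0.5667, 0.0316, 0.1334]
eef_rot: [-3.104, 1.569, -3.068]
force: [-13.1, -0.2, 10.6]
grip_width: 0.0174
```

arm_command(
  deltas=[
    {"translation": [0,0,0.03],"turn": [0,0,0]},
    {"translation": [0,0,0.03],"turn": [0,0,0]},
    {"translation": [-0.01,0,-0.02],"turn": [0,0,0]},
    {"translation": [-0.01,0,-0.02],"turn": [0,0,0]},
  ],
)

```text
time_s: 40.32
ee_pos: [0.5666, 0.0315, 0.1333]
eef_rot: [-2.743, 1.57, -2.707]
force: [-7.1, -0.8, 4.8]
grip_width: 0.018
```

arm_command(
  deltas=[
    {"translation": [0,0,0],"turn": [0,0,0]},
    {"translation": [0,0,0],"turn": [0,0,0]},
    {"translation": [0,0,0],"turn": [0,0,0]},
    {"translation": [-1.0,0,0],"turn": [0,0,0]},
    {"translation": [-2.5,0,0],"turn": [0,0,0]},
    {"translation": [-4.0,0,-1.0],"turn": [0,0,0]},
    {"translation": [-4.5,0,-2.0],"turn": [0,0,0]},
    {"translation": [-4.5,0,-2.0],"turn": [0,0,0]},
    {"translation": [-4.5,0,-2.0],"turn": [0,0,0]},
    {"translation": [-4.5,0,-2.0],"turn": [0,0,0]},
  ],
  gripper=60,
)

```text
time_s: 41.15
ee_pos: [0.5172, 0.0298, 0.2449]
eef_rot: [2.779, 1.571, 2.815]
force: [-0.7, 0.1, 0.1]
grip_width: 0.06
```

```bash
python3 look.py w5
python3 - <<'E'
from h import *
im=cv2.imread('pics/w5.png')[100:300,240:400]; cv2.imwrite('pics/w5c.png',cv2.resize(im,None,fx=5,fy=3,interpolation=cv2.INTER_CUBIC))
im=optics.camera('side'); cv2.imwrite('pics/s10.png',cv2.resize(im[130:250,230:410,::-1],None,fx=4,fy=4,interpolation=cv2.INTER_CUBIC))
E
```

```text
t 41.15 pos [0.5172 0.0298 0.2449] jaw [-0.036  0.999  0.   ] down [-0.  0. -1.] F [-0.7  0.1  0.1] w 0.06 q6 [-0.01  0.21  1.58  0.    1.35 -1.62]
```

View pics/w5c.png

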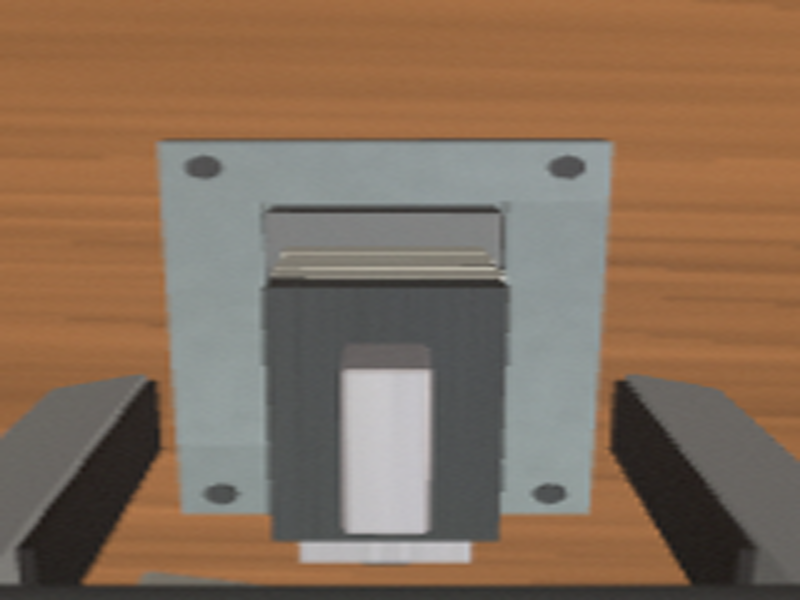

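View pics/s10.png

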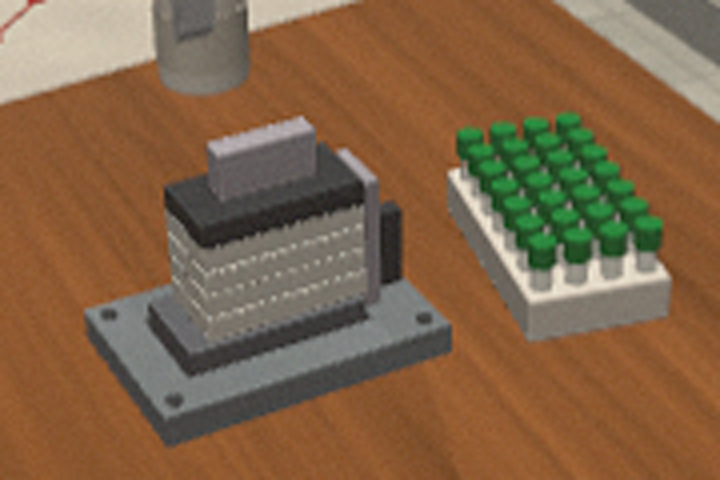

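Run:
```python
from cor import *
m,y=corners('w5',[(264,288),(509,288),(499,540),(272,540)],.110,(240,100),(5,3))
b,yb=corners('w5',[(342,369),(433,369),(430,533),(344,533)],.140,(240,100),(5,3))
s,y2=corners('w5',[(158,142),(612,142),(590,514),(182,514)],.02,(240,100),(5,3))
for q in(m,b):
    d=(q-s)[:2]; print(d@[np.cos(.036),np.sin(.036)]+.005,d@[-np.sin(.036),np.cos(.036)])
im=cv2.imread('pics/w5.png')[160:205,285:350]; cv2.imwrite('pics/w5d.png',cv2.resize(im,None,fx=12,fy=12,interpolation=cv2.INTER_NEAREST))
```

```text
w5 ctr [0.566  0.0303 0.11  ] len [0.0984 0.0515] yaw 0.0324 0.0346
w5 ctr [0.5657 0.0306 0.14  ] len [0.0589 0.0175] yaw 0.0332 0.0345
w5 ctr [0.5631 0.0301 0.02  ] len [0.1801 0.1198] yaw 0.0361 0.0346
0.00792705158468218 9.653307356925006e-05
0.007626184596187694 0.0003392611749954567
```

View pics/w5d.png

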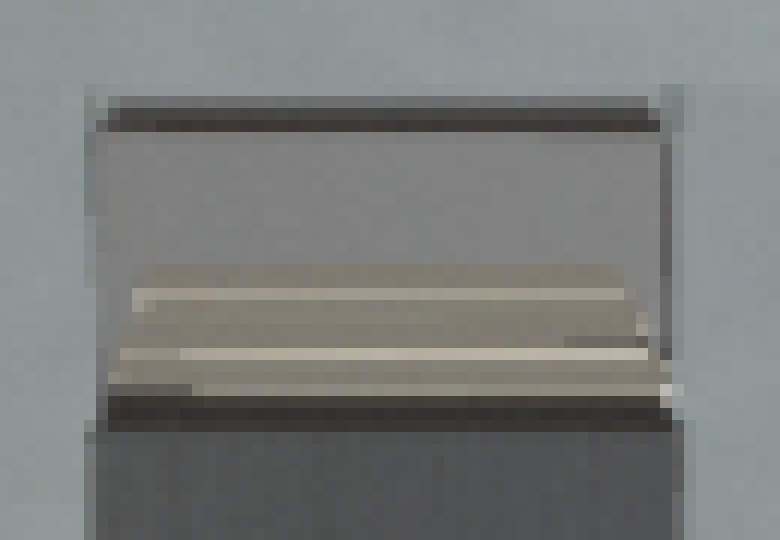

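```bash
python3 -c "
from h import *
st(); print(ctrl.hand_in())"
```

```text
t 41.25 pos [0.5172 0.0298 0.2442] jaw [-0.036  0.999  0.   ] down [-0.002  0.    -1.   ] F [-0.3 -0.5 -1.1] w 0.0599 q6 [-0.01  0.21  1.58  0.    1.35 -1.62]
the job is handed in; nothing more can be done
None
```

The stack is built and handed in at 41 s; `hand_in` gave no verdict. The carrier is seated in the pocket. All four gauge blocks and then the weight were each laid about 37 mm short of the stop and slid face on face until the push force rose against it.

**Last measurements (wrist camera, relative to the nest):**

| Item | Along the nest, mm (target 8.5, ±3) | Sideways, mm (±5) |
|---|---|---|
| First block | 8.8 | −0.2 |
| Second block | 8.5 | 0.3 |
| Third block | 8.3 | 0.1 |
| Fourth block | 8.3 | 1.0 |
| Weight | 7.6–7.9 | 0.1–0.3 |

- **Square and level:** block and weight headings agree with the nest within about 0.006 rad. The side view shows everything flat and in contact; I did not measure level separately.
- **Weight knocked:** the weight moved about 25 mm aside before I picked it up. I measured it again and took it from its new place.
- **Small disagreements:**
  - The wrist camera reads about 1 mm off from the arm. I corrected for this by comparing carrier and pocket in the same picture.
  - The top and wrist views of the nest differ by about 2 mm, and I used the wrist view.
  - Ledges of under 1 mm are visible between some blocks.
- **Not rechecked:** I did not measure the carrier again after the sliding. Its play in the pocket limits any shift to 3.5 mm, inside the 5.5 mm allowed.
- **Grip and bystanders:** I saw no sign of the grip slackening. The bottle, canister and rack look unmoved in the pictures, but I did not measure them.

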